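# Put the spectacle case away in its drawer

## Robot

A 7-joint arm with a two-finger parallel gripper is mounted at the origin on the work surface. World frame = base frame: x ahead of the robot, y to its left, z up, the work surface at z = 0. Lengths are in m, angles in rad, forces in N, time in s.
With the tool pointing down it reaches from about 0.35 to 0.9 m from the base axis. Payload 7.2 kg.
Tool frame: the origin (TCP) lies on the centre line of the jaws, within the pads' length; the fingertips stand 17 mm ahead of it and the grasp point (between the pads) lies 2 mm behind it; z points along the fingers, y is the direction in which the jaws open and shut (so a half turn about z gives the same grasp; the last joint's range is limited). The gripper opens to 88 mm and grips with 3 to 60 N. Pads are 20 mm wide; open, the fingers measure 115 mm over their backs; the gripper's body (75 mm by 178 mm) begins 61 mm behind the grasp point.
Start: joints at [1.206, 0.411, -0.013, 1.596, 0.006, 1.134, -0.082], TCP at [0.183, -0.598, 0.24] pointing down, gripper open.
Joint ranges: [-2.95, 2.95], [-0.29, 1.99], [-1.47, 1.44], [0.14, 2.54], [-1.03, 4.17], [0.13, 1.85], [-2.86, 2.86]. Speed limits (rad/s): [2.39, 2.39, 3.01, 3.01, 3.14, 3.14, 3.14].

## Interface

Orientations are given as a rotation vector (axis times angle).
In Python, from station import bot gives the robot as it stands. The module is installed in compiled form; this text tells all that it offers.
- The arm moves only by the tool servo_tool, never from a script. Its argument "rows" is a list of rows, each an object with "delta_pos": the shift along the world's x, y, z as a fraction of full scale, a list of three; "angular": the turn, a rotation vector about the world's x, y, z as a fraction of full scale, a list of three; "hand": the closure, from -1 (fully open) to 1 (shut), so that 0 is half open. In form: [{"delta_pos": [x, y, z], "angular": [wx, wy, wz], "hand": hand}, ...]. A call has 1 to 12 rows; each row shifts and turns the commanded pose from where the row before left it; what a row does not reach is not made up. Full scale, the value 1, is 40 mm for a shift and 120 degrees for a turn. A row lasts 1/10 s, in which the tool goes at most 50 mm and 8.59 degrees, less where a joint would pass 70% of its speed; a pose out of reach is approached as far as the arm can. A call with a number of a shift or a turn outside -1 to 1 is refused whole. A call with a gripper value outside its range is refused whole. The fingers move at their own pace and stop on an object; "newtons" is the grip in N (left out, the last holds). Time passes only in rows, so rows that do not move let the fingers close. It gives the time, the measured TCP pose, the force and the opening at its end, in the units of the state.
- bot.sense(): the state, without advancing time (a new reading comes with each control period).
- bot.capture(name): name is "scene" or "side" or "wrist"; returns a dict with "pixels" (480x640x3 uint8, blue, green, red), "depth" (480x640 float32, m along the optical axis (not along the pixel's ray), 0 where there is no reading), "fov_y" (degrees; the focal length in pixels is half the picture's height over the tangent of half this angle, whatever the lens; pixels are square), "cx", "cy" (the principal point, pixels), "R" (3x3) and "t" (3): a world point X has camera coordinates R X + t. Camera axes: x right, y down, z forward; pixel columns grow to the right and rows downward; lengths in m; the calibration is good to about 2 mm. A picture is of the moment at which its call begins.
- bot.sign_off(): hands the job in, once; it reports no verdict.
Trained networks look in the newest picture that a camera, given by its name, has taken for a name from the list of things; names that differ only in an ending like _2 or _b are one class to them, and where a whole thing is asked for, a point or a joint stands for the part that bears it (a point fixed in the world has none). Each returns a list of dicts, best first, with "score" (0 to 1); they miss things now and then, are a little off and sometimes report something else, mostly with a low value. They report only what shows in the picture. A call takes as long as a camera call. They do not tell look-alikes from the thing itself.
- bot.spot_in(label, camera): "bbox" ([left, top, right, bottom] in pixels, round what is visible of it).
- bot.landmark_of(label, camera): "at" ([column, row] in pixels: a listed point, or the origin of a listed thing).
The state is a dict: "time_s": time; "joint_positions": joint angles; "qvel": joint speeds; "joint_efforts": joint torques, N m; "ee_pos": TCP position; "tcp_rot": TCP orientation; "contact_force": force on the tool from outside, world axes, zero at the start; "ft_torque": the same for the moment, N m; "width": opening from 0.0 (shut) to 1.0 (fully open).
Only numpy, scipy, OpenCV 4.12 (cv2) and the standard library are available. Lean on these libraries where they do the work, as an engineer would, in place of code of your own. Each camera call takes 0.05 s, during which the arm holds its last target.

## Task

Put the spectacle case away: draw it right out from under the laptop stand, set it down on the bare desk top clear of the stand and let go, then take it afresh across its middle and lay it down in the felt cradle inside the open drawer. Then push the drawer fully shut without slamming it. Leave the other things on the desk where they stand.

Things in the scene. Friction and masses are not known exactly. Their poses are not given: they have to be found in the camera images.
- case: Closed hard spectacle case: black eight-sided prism with two steel bands and steel end caps, 160 mm long, 44 mm across flats (each 18 mm wide), 0.1 to 0.2 kg. Origin: centre of its underside; x along its length, z up; both ends alike. It starts on the desk under the stand, 65 to 85 mm of it sticking out of the stand's open front. Lying on the desk, its upright flats are 13 to 31 mm up.
- case_center (a point): Centre of the case, 22 mm above its underside; axes as the case's.
- case_end_a (a point): Centre of the case's end face at its own +x (80 mm from its centre).
- case_end_b (a point): Centre of the case's end face at its own -x (80 mm from its centre).
- stand: Fixed low wooden stand with a closed laptop on it, left or right on the desk. Origin on the desk under the middle of its open front edge, which faces its own -x (to the robot). Board 240 mm deep (x), 300 mm wide (y), underside 56 mm, top 72 mm above the desk, on two side panels (132 mm clear either side of the middle). The laptop lies 47 mm back from the front edge, its top 88 mm above the desk.
- unit: Fixed low drawer unit of dark wood, on the other side of the desk from the stand: 270 mm deep (x), 260 mm wide (y), 92 mm high; its one drawer slides out to its own -x (to the robot). Origin on the desk under the middle of its front face. Papers and a thin book on its top reach 110 mm above the desk, 90 mm or more back from the front.
- unit_drawer0 (a joint): How far the drawer is open (m): 0 fully shut, at most 0.189; starts 0.135 to 0.170 open. It slides with about 1 N of friction and stays where it is left. A case lying more than about 6 mm too high strikes the unit's top board and blocks the drawer.
- unit_drawer0_handle (a point): Middle of the drawer's handle, a level metal bar 120 mm long, 11 mm thick, its middle 35 mm in front of the drawer's front panel (15 mm thick, top edge about 80 mm above the desk) and 54 mm above the desk. Moves with the drawer; x points into the unit, the way the drawer shuts.
- cradle_seat (a point): Where the centre of the case lies when seated in the cradle in the drawer, 52 mm above the desk. Moves with the drawer; x into the unit (the way it shuts), y across the drawer, z up. The seated case lies along y. The drawer's front wall is 60 mm from this point to -x; the unit's front face is some 53 to 88 mm from it to +x. Drawer floor 30 mm below this point.
- cradle_floor (a point): Point on the drawer floor under cradle_seat, axes alike: the middle of the grey felt cradle fixed in the drawer. Two trough-shaped saddles, 38 to 82 mm either side of the middle along y: level bed 8 mm up, side walls flaring at 60 deg to 38 mm up (2 mm clear of the seated case, 12 mm at the top), end walls likewise (3 mm clear). Between the saddles a finger gap 76 mm long, open to the drawer floor.
- stapler: Bystander: black and steel stapler, 140 x 34 x 44 mm, lying between the stand and the drawer. Origin under its middle.
- small_vase: Bystander: small ring-shaped vase on a foot, 96 mm wide, 34 mm thick, 126 mm high, between the stand and the drawer unit. Origin under its middle.
- mug: Bystander: white mug, 80 mm across, 95 mm high, at the right edge. Origin under its middle.
- pen_cup: Bystander: steel cup of pencils, 72 mm across, 158 mm high, at the left edge. Origin under its middle.
Things that resemble listed ones, but are neither listed nor needed, are in the scene too. What is shaped like the case but green or pink is not meant.

How it is judged:
On the way, in this order (a step that is already met when the one before it is completed fails the run):
1. the case lies on the desk top, wholly clear of the stand, let go and still ((x of each of case_end_a, case_end_b in the frame of stand below 0 m or y of each of case_end_a, case_end_b in the frame of stand below -0.15 m or y of each of case_end_a, case_end_b in the frame of stand above 0.15 m) and height (world z) of case_center below 0.028 m and contact force between the fingers and case below 0.2 N and linear speed of case below 0.03 m/s), for 0.2 s.
2. the case is seated in the cradle of the open drawer, let go and still (x of case_center in the frame of cradle_seat between -0.007 and 0.007 m and y of case_center in the frame of cradle_seat between -0.008 and 0.008 m and z of case_center in the frame of cradle_seat between -0.006 and 0.006 m and angle between the x axis of case_center and the y axis of cradle_seat, either way round below 0.1 rad and contact force between the fingers and case below 0.2 N and linear speed of case below 0.03 m/s and value of joint unit_drawer0 above 0.08 m), for 0.2 s.
At the end, for the whole second after the job is handed in: The drawer is fully shut (less than 6 mm open) and the case, let go and still, is seated in the cradle: its centre within 7 mm across, 8 mm along and 6 mm in height of cradle_seat, its length along the cradle within 0.1 rad (value of joint unit_drawer0 below 0.006 m and x of case_center in the frame of cradle_seat between -0.007 and 0.007 m and y of case_center in the frame of cradle_seat between -0.008 and 0.008 m and z of case_center in the frame of cradle_seat between -0.006 and 0.006 m and angle between the x axis of case_center and the y axis of cradle_seat, either way round below 0.1 rad and contact force between the fingers and case below 0.2 N and linear speed of case below 0.03 m/s); the robot touches nothing.
It fails at once if the drawer is slammed (shut faster than 0.5 m/s) (velocity of joint unit_drawer0 below -0.5 m/s).
It fails at once if another thing on the desk is moved more than 30 mm (distance of any of stapler, small_vase, mug, pen_cup from where it was at the start of the episode above 0.03 m).
It also fails if it takes over 69 s, if anything falls off the work surface, if the arm or the gripper's body presses on something with over 40 N, if the wrist force passes 120 N, or if a joint passes its speed limit or range.

## Working session

There is one attempt and no reset: what is moved stays moved. The work goes in short steps, Python scripts to look and compute and a tool call to move; the robot and the scene stay as the last step left them, time stands still between calls to the robot, and variables do not carry over. Pictures are saved under pics/ and viewed, and the job is handed in when it is done.

Besides the shell and the picture viewer there is one more tool, called after ">>>" as name(argument=value, ...), one argument or row to a line, values as JSON. servo_tool: Moves the arm, as the interface text tells. Its arguments: {"type":"object","properties":{"rows":{"type":"array"},"newtons":{"type":"number"}},"required":["rows"]}

```bash
mkdir -p pics; cat > h.py <<'E'
import numpy as np, cv2
from station import bot
def cap(n,save=None):
    c=bot.capture(n)
    if save: cv2.imwrite('pics/'+save+'.png',c['pixels'])
    return c
def f(c): return 240/np.tan(np.radians(c['fov_y'])/2)
def cloud(c):
    d=c['depth'];h,w=d.shape;F=f(c)
    u,v=np.meshgrid(np.arange(w),np.arange(h))
    P=np.stack([(u-c['cx'])/F*d,(v-c['cy'])/F*d,d],-1)
    return (P-c['t'])@c['R']
def ray(c,u,v,z):
    F=f(c);d=np.array([(u-c['cx'])/F,(v-c['cy'])/F,1])@c['R']
    o=-c['R'].T@c['t'];return o+d*(z-o[2])/d[2]
E
python3 - <<'E'
from h import *
import pickle
C={}
for n in ['scene','side','wrist']:
    C[n]=cap(n,n+'0')
    print(n,-C[n]['R'].T@C[n]['t'],C[n]['fov_y'])
pickle.dump(C,open('c0.pkl','wb'))
for n in ['scene','side']:
  for l in ['case','stand','unit','stapler','small_vase','mug','pen_cup']:
    print(n,l,[(np.round(r['bbox']),round(r['score'],2)) for r in bot.spot_in(l,n)][:3])
print(bot.sense())
E
```

```text
scene [1.22597042 0.12429551 1.33040137] 56.67771340855576
side [0.40396465 1.05354952 0.89060578] 53.49108788777975
wrist [ 0.25437252 -0.57551387  0.38468284] 58.91766093594742
scene case [(array([398., 266., 413., 284.]), 0.69), (array([394., 182., 427., 219.]), 0.68), (array([348., 195., 374., 237.]), 0.64)]
scene stand [(array([335., 270., 455., 376.]), 0.84)]
scene unit [(array([140., 207., 281., 357.]), 0.83), (array([154., 198., 188., 235.]), 0.73), (array([193., 209., 281., 271.]), 0.32)]
scene stapler [(array([315., 236., 332., 276.]), 0.84)]
scene small_vase [(array([307., 273., 321., 309.]), 0.74)]
scene mug [(array([152., 198., 186., 235.]), 0.82)]
scene pen_cup [(array([479., 238., 514., 274.]), 0.77)]
side case [(array([267., 313., 308., 334.]), 0.87), (array([354., 268., 409., 296.]), 0.62)]
side stand [(array([150., 255., 291., 375.]), 0.95)]
side unit [(array([210., 146., 365., 226.]), 0.9)]
side stapler [(array([296., 244., 347., 266.]), 0.64)]
side small_vase [(array([250., 214., 284., 259.]), 0.63)]
side mug [(array([327., 139., 360., 173.]), 0.67)]
side pen_cup [(array([300., 385., 342., 462.]), 0.69)]
{'time_s': 0.85, 'joint_positions': array([ 1.20580056,  0.41109106, -0.01271827,  1.59618823,  0.00560251,
        1.13430753, -0.08222012]), 'qvel': array([ 0.00240403,  0.00122303,  0.00091763,  0.00142043,  0.00332906,
       -0.00112529, -0.00120411]), 'joint_efforts': array([ 1.96210517e-04, -5.87699211e+01,  6.40935022e-01, -2.91373551e+01,
       -5.37117734e-02,  1.01674118e-02, -1.97727888e-05]), 'ee_pos': array([ 0.18278695, -0.59768043,  0.23966379]), 'tcp_rot': array([3.10702367e+00, 4.64501474e-01, 2.24052051e-05]), 'contact_force': array([ 1.08595826, -0.05902835, -0.31112115]), 'ft_torque': array([ 0.00151727, -0.00243025,  0.02665768]), 'width': 1.00217231762779}
```

View images.

View pics/scene0.png

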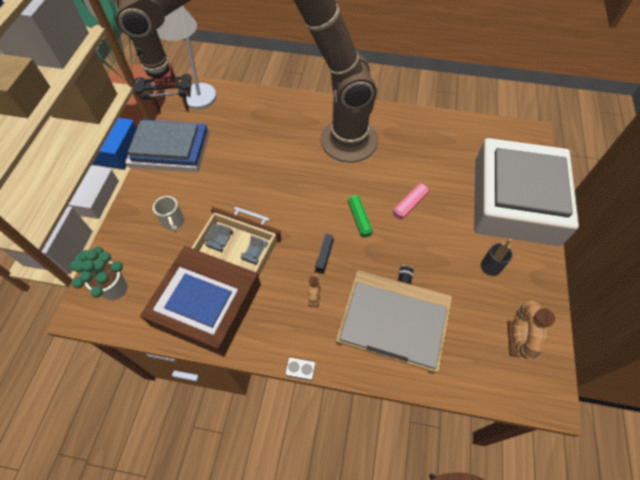

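View pics/side0.png

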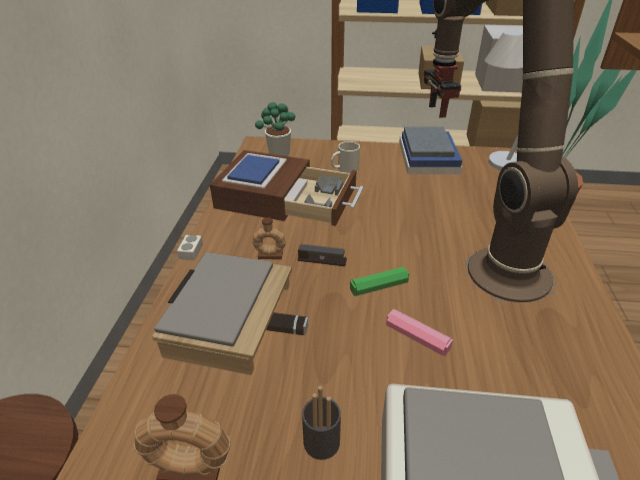

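View pics/wrist0.png

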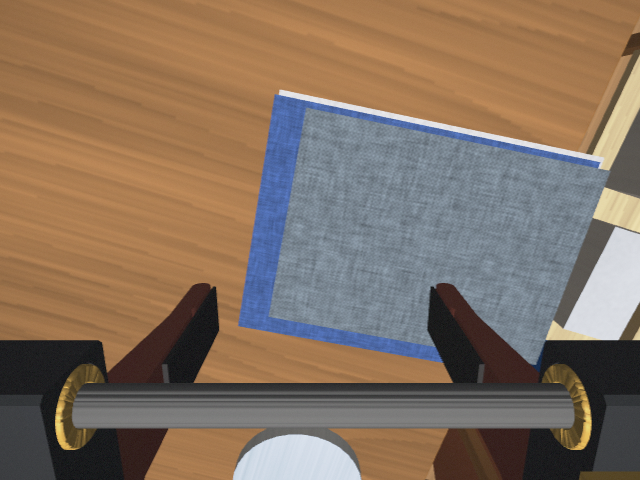

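```bash
python3 - <<'E'
from h import *
import pickle
C=pickle.load(open('c0.pkl','rb'))
S=cloud(C['scene']);D=cloud(C['side'])
def p(A,u,v): return np.round(A[v,u],3)
print('desk',p(S,450,200),p(S,300,200),p(D,450,250))
for n,uv in dict(case_top=(405,270),case2=(405,277),standFL=(358,276),standFR=(449,290),laptopc=(395,320),green=(360,215),pink=(410,200),stapler=(323,253),handle=(250,214)).items(): print(n,p(S,*uv))
# metric top-down map: heightmap from both clouds + color
P=np.concatenate([S.reshape(-1,3),D.reshape(-1,3)]);K=np.concatenate([C['scene']['pixels'].reshape(-1,3),C['side']['pixels'].reshape(-1,3)])
x0,y0,r=0.2,-0.55,0.0013
# orthographic: x up-> row from far; y left
H=480;W=760
o=np.zeros((H,W,3),np.uint8);ind=np.argsort(P[:,2])
P=P[ind];K=K[ind]
m=(P[:,2]>-.02)&(P[:,2]<.2)
P=P[m];K=K[m]
rr=((0.85-P[:,0])/r).astype(int);cc=((0.44-P[:,1])/r).astype(int)
ok=(rr>=0)&(rr<H)&(cc>=0)&(cc<W)
o[rr[ok],cc[ok]]=K[ok]
o=cv2.dilate(o,np.ones((3,3)))
cv2.imwrite('pics/top0.png',o)
np.save('P0.npy',P)
for l in ['case','case_center','stand','unit','unit_drawer0_handle','cradle_seat','cradle_floor','stapler','small_vase','case_end_a']:
  for n,z in [('scene',0),('side',0)]:
    zz={'case_center':.022,'case_end_a':.022,'unit_drawer0_handle':.054,'cradle_seat':.052,'cradle_floor':.022}.get(l,0)
    print(l,n,[(np.round(a['at']),round(a['score'],2),np.round(ray(C[n],*a['at'],zz),3)) for a in bot.landmark_of(l,n)[:3]])
E
```

```text
desk [ 0.216  0.409 -0.005] [ 0.322 -0.129  0.002] [ 0.154 -0.089  0.001]
case_top [0.557 0.268 0.044]
case2 [0.581 0.27  0.044]
standFL [0.62  0.122 0.074]
standFR [ 0.578  0.42  -0.003]
laptopc [0.748 0.249 0.092]
green [0.375 0.096 0.045]
pink [0.277 0.26  0.041]
stapler [ 0.543 -0.003  0.042]
handle [ 0.449 -0.274  0.059]
case scene [(array([409., 206.]), 0.91, array([0.272, 0.262, 0.   ])), (array([357., 221.]), 0.88, array([0.372, 0.089, 0.   ])), (array([400., 292.]), 0.79, array([0.616, 0.265, 0.   ]))]
case side [(array([416., 338.]), 0.96, array([0.27 , 0.262, 0.   ])), (array([380., 286.]), 0.94, array([ 0.358,  0.088, -0.   ])), (array([320., 440.]), 0.63, array([0.47 , 0.547, 0.   ]))]
case_center scene [(array([408., 201.]), 0.94, array([0.268, 0.255, 0.022])), (array([359., 219.]), 0.9, array([0.376, 0.094, 0.022])), (array([401., 285.]), 0.63, array([0.602, 0.263, 0.022]))]
case_center side [(array([274., 323.]), 0.75, array([0.614, 0.273, 0.022])), (array([417., 331.]), 0.73, array([0.268, 0.262, 0.022])), (array([379., 281.]), 0.65, array([0.362, 0.092, 0.022]))]
st
[... 1088 characters left out ...]
005,  0.   ])), (array([315., 296.]), 0.62, array([ 0.679, -0.004,  0.   ]))]
stapler side [(array([321., 259.]), 0.86, array([ 0.531, -0.009,  0.   ]))]
small_vase scene [(array([314., 296.]), 0.8, array([ 0.682, -0.008,  0.   ]))]
small_vase side [(array([268., 254.]), 0.96, array([ 0.691, -0.017,  0.   ]))]
case_end_a scene [(array([367., 234.]), 0.98, array([0.43 , 0.129, 0.022])), (array([424., 188.]), 0.97, array([0.2  , 0.308, 0.022])), (array([355., 198.]), 0.76, array([0.289, 0.065, 0.022]))]
case_end_a side [(array([404., 276.]), 0.96, array([0.296, 0.067, 0.022])), (array([304., 325.]), 0.95, array([0.54 , 0.271, 0.022])), (array([351., 283.]), 0.87, array([0.438, 0.109, 0.022]))]
```

View pics/top0.png

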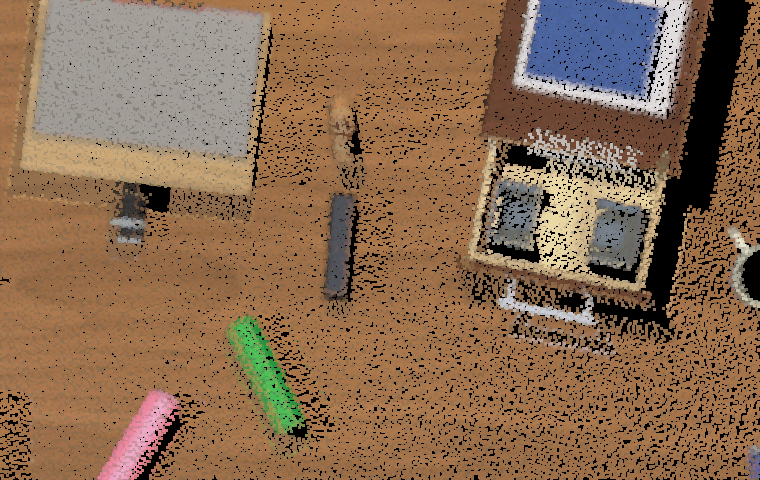

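>>> servo_tool(
  rows=[
    {"delta_pos":[0.6,0.65,0.15],"angular":[0,0,-0.019],"hand":-1},
    {"delta_pos":[0.6,0.65,0.15],"angular":[0,0,-0.019],"hand":-1},
    {"delta_pos":[0.6,0.65,0.15],"angular":[0,0,-0.019],"hand":-1},
    {"delta_pos":[0.6,0.65,0.15],"angular":[0,0,-0.019],"hand":-1},
    {"delta_pos":[0.6,0.65,0.15],"angular":[0,0,-0.019],"hand":-1},
    {"delta_pos":[0.6,0.65,0.15],"angular":[0,0,-0.019],"hand":-1},
    {"delta_pos":[0.6,0.65,0.15],"angular":[0,0,-0.019],"hand":-1},
    {"delta_pos":[0.6,0.65,0.15],"angular":[0,0,-0.019],"hand":-1},
    {"delta_pos":[0.6,0.65,0.15],"angular":[0,0,-0.019],"hand":-1},
    {"delta_pos":[0.6,0.65,0.15],"angular":[0,0,-0.019],"hand":-1},
    {"delta_pos":[0.6,0.65,0.15],"angular":[0,0,-0.019],"hand":-1},
    {"delta_pos":[0,0,0],"angular":[0,0,-0.019],"hand":-1},
  ],
)

```text
time_s: 3.05
ee_pos: [0.4508, -0.307, 0.3066]
tcp_rot: [-3.128, 0.274, -0.004]
contact_force: [-1.1, 0.7, 0.5]
width: 1.002
```

```bash
python3 - <<'E'
from h import *
import pickle
C=cap('wrist','w1');pickle.dump(C,open('c1.pkl','wb'))
for l,z in [('cradle_seat',.052),('cradle_floor',.022),('unit_drawer0_handle',.054)]:
    print(l,[(np.round(a['at']),round(a['score'],2),np.round(ray(C,*a['at'],z),4)) for a in bot.landmark_of(l,'wrist')[:2]])
s=bot.sense();print(s['time_s'],s['ee_pos'],s['tcp_rot'],s['joint_positions'])
E
```

```text
cradle_seat []
cradle_floor [(array([291.,  90.]), 0.66, array([ 0.5558, -0.2947,  0.022 ]))]
unit_drawer0_handle [(array([293., 215.]), 0.61, array([ 0.442 , -0.2769,  0.054 ])), (array([ 25., 172.]), 0.26, array([ 0.5255, -0.0381,  0.054 ]))]
3.25 [ 0.44627649 -0.31221271  0.30557423] [ 3.12846105e+00 -2.82910892e-01 -6.07233744e-04] [ 0.63087325  0.22928334 -0.13283054  1.69418669  0.03257459  1.22045264
 -1.26087868]
```

View pics/w1.png

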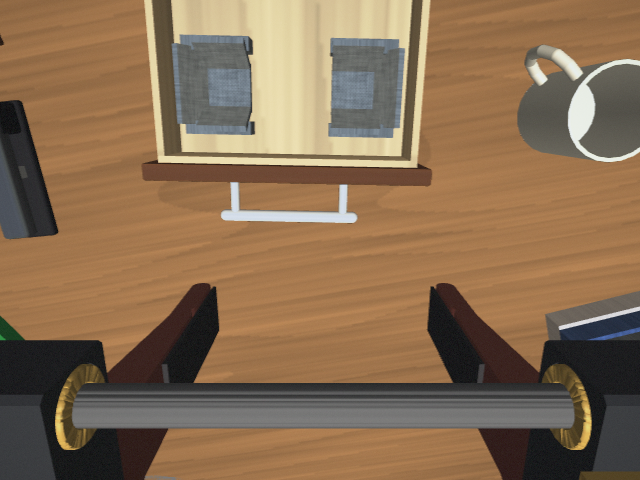

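```bash
python3 - <<'E'
from h import *
import pickle
C=pickle.load(open('c1.pkl','rb'))
im=C['pixels'][0:240,130:450];cv2.imwrite('pics/w1z.png',cv2.resize(im,None,fx=2.5,fy=2.5,interpolation=cv2.INTER_CUBIC))
A=cloud(C)
for u,v in [(230,88),(350,88),(290,90),(200,216),(290,217),(150,165),(425,172),(291,165)]: print(u,v,np.round(A[v,u],4))
# bed by depth
m=(abs(A[...,2]-.030)<.003); m[140:]=0; m[:, :160]=0;m[:,420:]=0
m2=m.astype(np.uint8);n,L,st,ce=cv2.connectedComponentsWithStats(m2)
for i in range(1,n):
  if st[i,4]>300: print(st[i],ce[i],A[L==i].mean(0), A[L==i].min(0),A[L==i].max(0))
# handle points
for lo,hi,nm in [(.050,.064,'handle'),(.074,.086,'panel')]:
  k=(A[...,2]>lo)&(A[...,2]<hi);
  k[:155 if nm=='panel' else 205]=0; k[190 if nm=='panel' else 228:]=0;k[:,:140]=0;k[:,435:]=0
  q=A[k];print(nm,len(q),q.mean(0)); 
  l=cv2.fitLine(q[:,:2].astype(np.float32),cv2.DIST_HUBER,0,.01,.01).ravel();print(l,np.degrees(np.arctan2(l[1],l[0])))
E
```

```text
230 88 [ 0.5666 -0.239   0.0297]
350 88 [ 0.5469 -0.3498  0.0313]
290 90 [ 0.5556 -0.2936  0.0221]
200 216 [ 0.4471 -0.1705  0.0006]
290 217 [ 0.4418 -0.2741  0.0617]
150 165 [ 0.5122 -0.1658  0.0808]
425 172 [ 0.4648 -0.3998  0.0811]
291 165 [ 0.4901 -0.2853  0.0709]
[ 205   66   46   44 1795] [228.08802228  86.85626741] [ 0.56771617 -0.23765731  0.03085063] [ 0.5448258  -0.26106177  0.02705096] [ 0.58892896 -0.21326183  0.032999  ]
[ 331   68   46   44 1745] [352.40229226  89.37249284] [ 0.54526201 -0.35186951  0.03082192] [ 0.52310996 -0.37525957  0.02739354] [ 0.56677512 -0.32932022  0.03295695]
handle 1634 [ 0.4430888  -0.27334815  0.05893015]
[ 0.18932667  0.98191416  0.4430888  -0.27334815] 79.0865
panel 5101 [ 0.48404705 -0.28034306  0.07996033]
[ 0.19368562  0.98106366  0.48404706 -0.28034306] 78.83205
```

View pics/w1z.png

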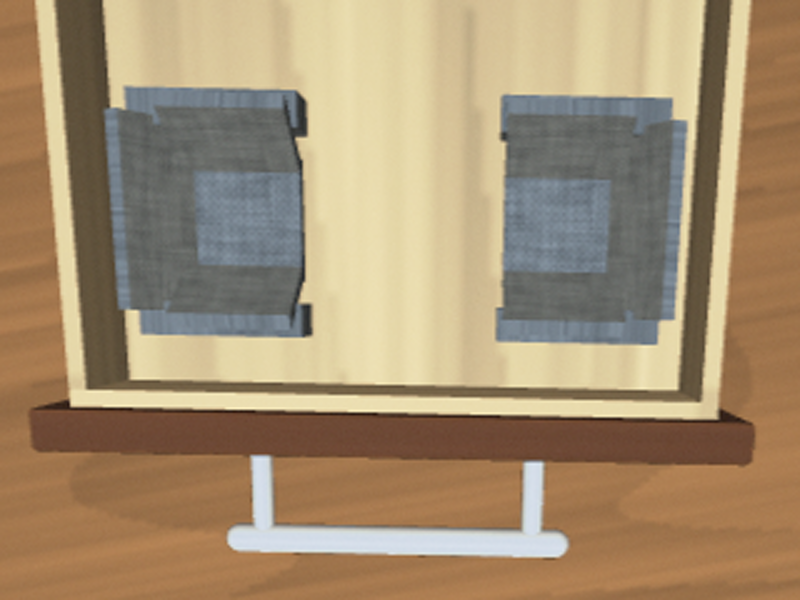

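>>> servo_tool(
  rows=[
    {"delta_pos":[-0.05,0.9,0],"angular":[0,0,0],"hand":-1},
    {"delta_pos":[-0.05,0.95,0],"angular":[0,0,0.004],"hand":-1},
    {"delta_pos":[-0.05,0.95,0],"angular":[0,0,0.004],"hand":-1},
    {"delta_pos":[-0.05,0.95,0],"angular":[0,0,0.004],"hand":-1},
    {"delta_pos":[-0.05,0.95,0],"angular":[0,0,0.004],"hand":-1},
    {"delta_pos":[-0.05,0.95,0],"angular":[0,0,0.004],"hand":-1},
    {"delta_pos":[-0.05,0.95,-0.1],"angular":[0,0,0.004],"hand":-1},
    {"delta_pos":[-0.05,0.95,-0.1],"angular":[0,0,0.004],"hand":-1},
    {"delta_pos":[-0.05,0.95,-0.2],"angular":[0,0,0],"hand":-1},
    {"delta_pos":[-0.05,0.95,-0.3],"angular":[0,0,0],"hand":-1},
    {"delta_pos":[-0.05,0.95,-0.3],"angular":[0,0,0],"hand":-1},
    {"delta_pos":[-0.05,0.95,-0.3],"angular":[0,0,0],"hand":-1},
  ],
)

```text
time_s: 4.45
ee_pos: [0.4228, 0.1425, 0.2534]
tcp_rot: [3.135, -0.194, 0.001]
contact_force: [1.5, 0.4, 0.1]
width: 0.999
```

>>> servo_tool(
  rows=[
    {"delta_pos":[-0.05,0.95,0],"angular":[0,0,0],"hand":-1},
    {"delta_pos":[-0.05,0.95,0],"angular":[0,0,0],"hand":-1},
    {"delta_pos":[-0.05,0.95,0],"angular":[0,0,0],"hand":-1},
    {"delta_pos":[0,0,0],"angular":[0,0,0],"hand":-1},
    {"delta_pos":[0,0,0],"angular":[0,0,0],"hand":-1},
  ],
)

```text
time_s: 4.95
ee_pos: [0.4169, 0.2559, 0.2533]
tcp_rot: [3.135, -0.19, -0.001]
contact_force: [0.6, -1.0, -0.1]
width: 1.002
```

```bash
python3 - <<'E'
from h import *
import pickle
C=cap('wrist','w2');pickle.dump(C,open('c2.pkl','wb'))
s=bot.sense();print(s['time_s'],s['ee_pos'],s['tcp_rot'],s['joint_positions'])
E
```

```text
5.0 [0.41717349 0.25489725 0.25331768] [ 3.13459024e+00 -1.92883287e-01 -5.93729734e-04] [-0.108493    0.22391836 -0.6249608   1.86624003  0.14698984  1.0981615
 -2.48264947]
```

View pics/w2.png

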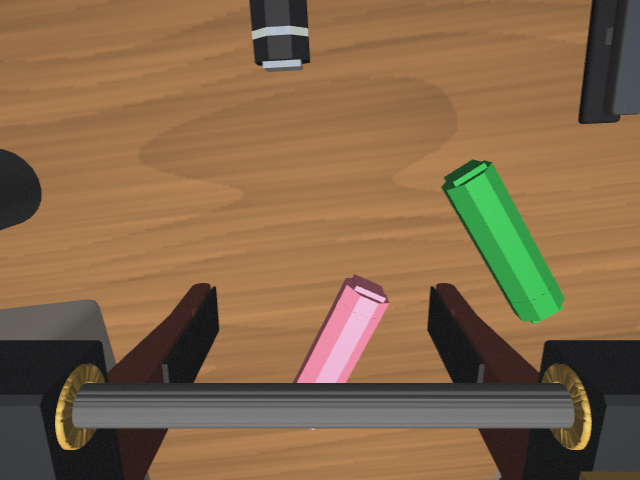

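```bash
python3 - <<'E'
from h import *
import pickle
C=pickle.load(open('c2.pkl','rb'))
A=cloud(C)
k=(A[...,2]>.040)&(A[...,2]<.05);k[75:]=0;k[:,:240]=0;k[:,320:]=0
q=A[k];print(len(q),q.mean(0),q.min(0),q.max(0))
for v in range(2,62,8):
  r=np.where(k[v])[0]
  if len(r): print(v,r[0],r[-1],A[v,r].mean(0),(A[v,r[0]]+A[v,r[-1]])/2)
for v in range(0,75,8):
  kk=(A[v,240:320,2]>.010);r=np.where(kk)[0]+240
  if len(r): print('all',v,r[0],r[-1],A[v,r[0]],A[v,r[-1]],(A[v,r[0]]+A[v,r[-1]])/2)
E
```

```text
2170 [0.55891776 0.27217875 0.04400332] [0.53758641 0.25612399 0.04000153] [0.58121915 0.28802439 0.0469959 ]
2 257 296 [0.57764939 0.27132128 0.04412395] [0.57851514 0.27088279 0.0402018 ]
10 257 294 [0.57236076 0.27218952 0.04400216] [0.57304215 0.27242832 0.0410243 ]
18 260 297 [0.56676014 0.27076054 0.04376856] [0.56742879 0.27097753 0.04061468]
26 261 297 [0.56121658 0.27119241 0.04411881] [0.56194804 0.27147084 0.04040967]
34 260 295 [0.55583558 0.27314202 0.04435357] [0.55643964 0.27341252 0.04103979]
42 262 295 [0.55024219 0.2732327  0.04420422] [0.55065695 0.27342065 0.04169991]
50 261 298 [0.54454398 0.27296251 0.04406626] [0.54515219 0.27361246 0.04029939]
58 262 299 [0.53897721 0.27415013 0.04381722] [0.53935975 0.27368612 0.04028501]
all 0 249 305 [0.49144328 0.24632235 0.39902216] [0.57936688 0.24938973 0.03136415] [0.53540508 0.24785604 0.21519315]
all 8 250 306 [0.57861086 0.29235443 0.03307233] [0.57430393 0.24937477 0.02893423] [0.5764574  0.2708646  0.03100328]
all 16 250 306 [0.57372098 0.29365466 0.03027084] [0.56804436 0.25008741 0.03208108] [0.57088267 0.27187104 0.03117596]
all 24 251 307 [0.56770168 0.29363536 0.03178325] [0.5637401  0.25012912 0.02484395] [0.56572089 0.27188224 0.0283136 ]
all 32 241 307 [0.49144328 0.24632235 0.39902216] [0.55667965 0.25080455 0.03208099] [0.52406146 0.24856345 0.21555157]
all 40 253 308 [0.55618515 0.29399835 0.03171939] [0.55241932 0.25089208 0.02249834] [0.55430224 0.27244521 0.02710887]
all 48 253 308 [0.55021667 0.29478972 0.03306446] [0.54510943 0.25153696 0.03198268] [0.54766305 0.27316334 0.03252357]
all 56 254 309 [0.54427683 0.29492256 0.03345575] [0.54101038 0.2517101  0.01793197] [0.54264361 0.27331633 0.02569386]
all 64 257 301 [0.53996053 0.29535242 0.01927914] [0.53552892 0.25907827 0.0194303 ] [0.53774472 0.27721534 0.01935472]
```

>>> servo_tool(
  newtons=20,
  rows=[
    {"delta_pos":[0.875,0.1,-0.2],"angular":[0,0,0.021],"hand":-1},
    {"delta_pos":[0.875,0.1,-0.3],"angular":[0,0,0],"hand":-1},
    {"delta_pos":[0.875,0.1,-0.5],"angular":[0,0,0],"hand":-1},
    {"delta_pos":[0.875,0.1,-0.8],"angular":[0,0,0],"hand":-1},
    {"delta_pos":[0,0,-0.9],"angular":[0,0,0],"hand":-1},
    {"delta_pos":[0,0,-0.9],"angular":[0,0,0],"hand":-1},
    {"delta_pos":[0,0,-0.9],"angular":[0,0,0],"hand":-1},
    {"delta_pos":[0,0,-0.8],"angular":[0,0,0],"hand":-1},
    {"delta_pos":[0,0,-0.4],"angular":[0,0,0],"hand":-1},
    {"delta_pos":[0,0,-0.1],"angular":[0,0,0],"hand":-1},
    {"delta_pos":[0,0,0],"angular":[0,0,0],"hand":-1},
  ],
)

```text
time_s: 6.1
ee_pos: [0.5573, 0.2716, 0.0221]
tcp_rot: [3.139, -0.124, 0.0]
contact_force: [-0.1, 1.1, 0.2]
width: 1.0
```

>>> servo_tool(
  newtons=20,
  rows=[
    {"delta_pos":[0,0,0],"angular":[0,0,0],"hand":1},
    {"delta_pos":[0,0,0],"angular":[0,0,0],"hand":1},
    {"delta_pos":[0,0,0],"angular":[0,0,0],"hand":1},
    {"delta_pos":[0,0,0],"angular":[0,0,0],"hand":1},
    {"delta_pos":[0,0,0],"angular":[0,0,0],"hand":1},
  ],
)

```text
time_s: 6.6
ee_pos: [0.5569, 0.2724, 0.022]
tcp_rot: [-3.139, 0.122, -0.001]
contact_force: [-0.6, 0.2, -1.6]
width: 0.581
```

>>> servo_tool(
  rows=[
    {"delta_pos":[0,0,0],"angular":[0,0,0],"hand":1},
    {"delta_pos":[0,0,0],"angular":[0,0,0],"hand":1},
    {"delta_pos":[0,0,0],"angular":[0,0,0],"hand":1},
  ],
)

```text
time_s: 6.9
ee_pos: [0.5568, 0.2724, 0.0218]
tcp_rot: [-3.139, 0.123, -0.0]
contact_force: [-0.8, 0.1, 2.5]
width: 0.501
```

>>> servo_tool(
  rows=[
    {"delta_pos":[-0.2,0.014,0.02],"angular":[0,0,0],"hand":1},
    {"delta_pos":[-0.4,0.028,0],"angular":[0,0,0],"hand":1},
    {"delta_pos":[-0.4,0.028,0],"angular":[0,0,0],"hand":1},
    {"delta_pos":[-0.4,0.028,0],"angular":[0,0,0],"hand":1},
    {"delta_pos":[-0.4,0.028,0],"angular":[0,0,0],"hand":1},
    {"delta_pos":[-0.4,0.028,0],"angular":[0,0,0],"hand":1},
    {"delta_pos":[-0.4,0.028,0],"angular":[0,0,0],"hand":1},
    {"delta_pos":[-0.4,0.028,0],"angular":[0,0,0],"hand":1},
    {"delta_pos":[-0.2,0.014,0],"angular":[0,0,0],"hand":1},
    {"delta_pos":[0,0,-0.02],"angular":[0,0,0],"hand":1},
    {"delta_pos":[0,0,0],"angular":[0,0,0],"hand":1},
  ],
)

```text
time_s: 8.0
ee_pos: [0.4291, 0.2814, 0.0218]
tcp_rot: [-3.139, 0.122, -0.001]
contact_force: [-0.1, -0.3, -0.7]
width: 0.503
```

```bash
python3 - <<'E'
from h import *
C=cap('scene','s3');cap('wrist','w3')
cv2.imwrite('pics/s3z.png',cv2.resize(C['pixels'][150:390,280:560],None,fx=2.5,fy=2.5))
s=bot.sense();print(s['time_s'],s['ee_pos'],s['tcp_rot'],s['joint_positions'],s['contact_force'])
E
```

```text
8.1 [0.4294993  0.28131656 0.02173075] [-3.13889691e+00  1.23586190e-01 -7.26111099e-04] [-0.30360564  0.57582709 -0.47519584  2.02345335  0.43098714  0.63927848
 -2.71389106] [-0.8478251  -0.14510625  2.35861849]
```

View pics/s3z.png

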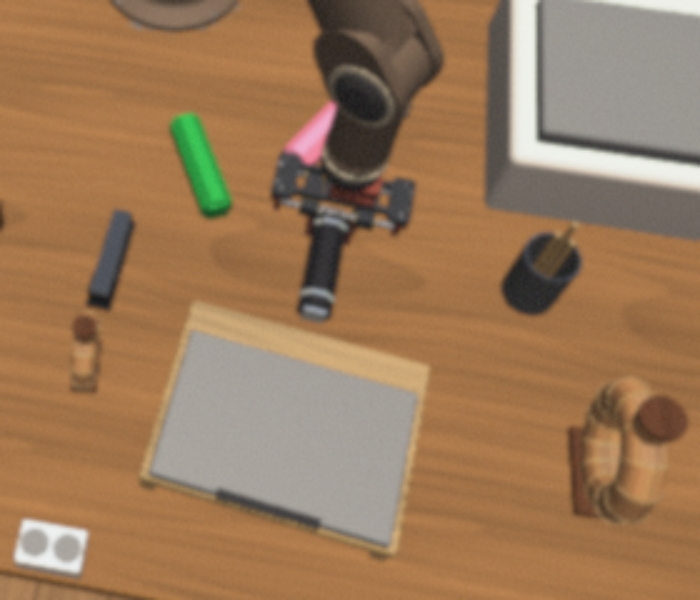

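View pics/w3.png

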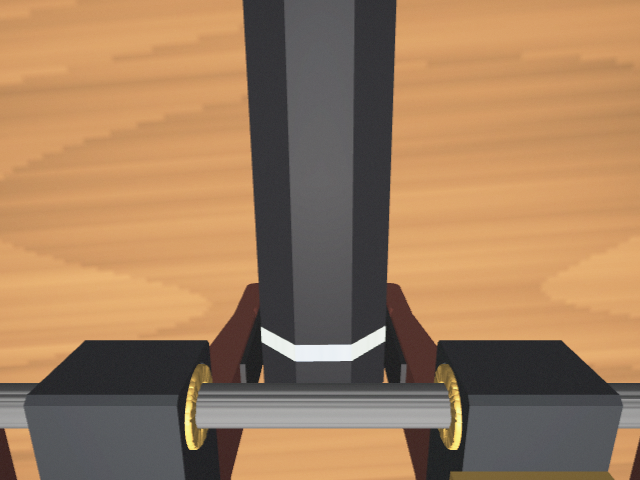

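>>> servo_tool(
  rows=[
    {"delta_pos":[0,0,0],"angular":[0,0,0],"hand":-1},
    {"delta_pos":[0,0,0],"angular":[0,0,0],"hand":-1},
    {"delta_pos":[0,0,0],"angular":[0,0,0],"hand":-1},
    {"delta_pos":[0,0,0],"angular":[0,0,0],"hand":-1},
    {"delta_pos":[0,0,0.4],"angular":[0,0,0],"hand":-1},
    {"delta_pos":[0,0,0.8],"angular":[0,0,0],"hand":-1},
    {"delta_pos":[0,0,0.9],"angular":[0,0,0],"hand":-1},
    {"delta_pos":[0,0,0.6],"angular":[0,0,0],"hand":-1},
    {"delta_pos":[0,0,0.3],"angular":[0,0,0],"hand":-1},
    {"delta_pos":[0,0,0],"angular":[0,0,0],"hand":-1},
    {"delta_pos":[0,0,0],"angular":[0,0,0],"hand":-1},
  ],
)

```text
time_s: 9.2
ee_pos: [0.4286, 0.2808, 0.1408]
tcp_rot: [3.138, -0.123, -0.001]
contact_force: [-0.1, 0.0, 0.0]
width: 1.003
```

```bash
python3 - <<'E'
from h import *
import pickle
C=cap('wrist','w4');pickle.dump(C,open('c4.pkl','wb'))
A=cloud(C)
k=(A[...,2]>.041)&(A[...,2]<.047);k[340:]=0;k[:,:200]=0;k[:,440:]=0
q=A[k];l=cv2.fitLine(q[:,:2].astype(np.float32),cv2.DIST_HUBER,0,.01,.01).ravel();print(len(q),q.max(0),q.min(0),l,np.degrees(np.arctan2(l[1],l[0])))
for v in range(0,340,20):
  kk=(A[v,200:440,2]>.010)&(A[v,200:440,2]<.06);r=np.where(kk)[0]+200
  if len(r)>10: print(v,r[0],r[-1],A[v,r[0]],A[v,r[-1]],(A[v,r[0]]+A[v,r[-1]])/2)
s=bot.sense();print(s['time_s'],s['ee_pos'],s['tcp_rot'])
print([(np.round(a['at']),a['score'],ray(C,*a['at'],.022)) for a in bot.landmark_of('case_center','wrist')])
print([(np.round(a['at']),a['score'],ray(C,*a['at'],.022)) for a in bot.landmark_of('case_end_a','wrist')])
E
```

```text
12572 [0.56163372 0.29525255 0.04695946] [0.4101732  0.25877158 0.04100078] [ 0.99768883 -0.06794892  0.49258736  0.2767636 ] -3.896188
0 290 347 [0.56339382 0.28692172 0.03766246] [0.5610855  0.25715349 0.03754369] [0.56223966 0.2720376  0.03760307]
20 279 359 [0.55540219 0.29404898 0.03285805] [0.55221993 0.2508713  0.03181512] [0.55381106 0.27246014 0.03233659]
40 279 359 [0.54566367 0.29515785 0.03224414] [0.54207194 0.2515482  0.03329031] [0.5438678  0.27335303 0.03276723]
60 280 358 [0.53563655 0.29577212 0.03128686] [0.5319638  0.25268711 0.03369674] [0.53380018 0.27422961 0.0324918 ]
80 281 358 [0.52523477 0.29635749 0.03087027] [0.52169951 0.25317436 0.032682  ] [0.52346714 0.27476592 0.03177613]
100 282 358 [0.51449544 0.29687365 0.03142105] [0.51110653 0.25364155 0.03118955] [0.51280099 0.2752576  0.0313053 ]
120 282 358 [0.50357826 0.29804077 0.03126991] [0.50015984 0.25440044 0.03309419] [0.50186905 0.2762206  0.03218205]
140 283 357 [0.49237074 0.29854976 0.03223241] [0.4889752  0.25551643 0.03199645] [0.49067297 0.27703309 0.03211443]
160 284 357 [0.48088426 0.29915094
[... 428 characters left out ...]
2883]
240 286 357 [0.43180084 0.30303962 0.03210578] [0.4282167  0.25890117 0.03173143] [0.43000877 0.2809704  0.03191861]
260 287 356 [0.419002   0.30363989 0.03313111] [0.41510162 0.26026879 0.03171577] [0.41705181 0.28195434 0.03242344]
9.25 [0.42825132 0.28064021 0.14035282] [ 3.13797222e+00 -1.22785133e-01 -2.37993249e-03]
[(array([360., 449.]), 0.87, array([0.2612084 , 0.26485495, 0.022     ])), (array([601., 314.]), 0.55, array([0.35937288, 0.09531913, 0.022     ]))]
[(array([321., 272.]), 0.9, array([0.40490996, 0.28353885, 0.022     ])), (array([418., 358.]), 0.73, array([0.33521337, 0.21993114, 0.022     ])), (array([559., 214.]), 0.56, array([0.43211273, 0.12880248, 0.022     ]))]
```

View pics/w4.png

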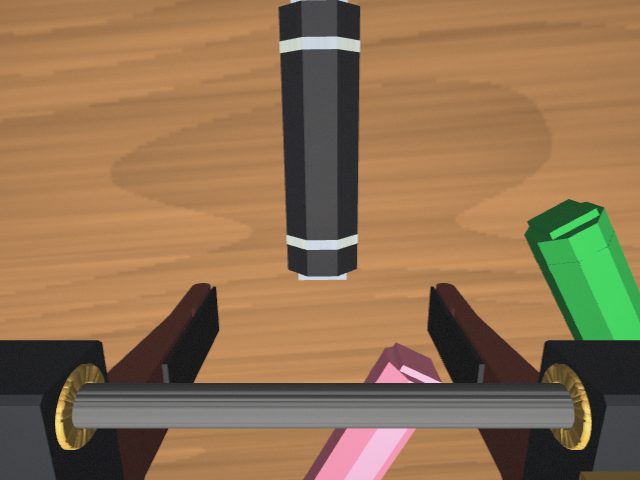

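```bash
python3 - <<'E'
from h import *
import pickle
C=pickle.load(open('c4.pkl','rb'))
g=C['pixels'].mean(2)
for cols in [(310,333)]:
  p=g[:300,cols[0]:cols[1]].mean(1)
  print([(v,int(p[v])) for v in list(range(0,6))+list(range(34,56))+list(range(230,285))])
E
```

```text
[(0, 98), (1, 75), (2, 74), (3, 75), (4, 75), (5, 75), (34, 75), (35, 77), (36, 122), (37, 211), (38, 212), (39, 212), (40, 212), (41, 212), (42, 212), (43, 212), (44, 212), (45, 212), (46, 212), (47, 213), (48, 212), (49, 111), (50, 77), (51, 77), (52, 77), (53, 77), (54, 77), (55, 77), (230, 78), (231, 78), (232, 78), (233, 78), (234, 78), (235, 78), (236, 78), (237, 77), (238, 77), (239, 80), (240, 196), (241, 217), (242, 216), (243, 216), (244, 216), (245, 217), (246, 216), (247, 216), (248, 217), (249, 196), (250, 76), (251, 76), (252, 75), (253, 75), (254, 75), (255, 75), (256, 75), (257, 75), (258, 75), (259, 75), (260, 74), (261, 74), (262, 74), (263, 74), (264, 74), (265, 74), (266, 74), (267, 74), (268, 74), (269, 74), (270, 74), (271, 73), (272, 73), (273, 73), (274, 73), (275, 74), (276, 148), (277, 213), (278, 213), (279, 210), (280, 137), (281, 136), (282, 135), (283, 135), (284, 137)]
```

```bash
python3 - <<'E'
from h import *
import pickle
C=pickle.load(open('c4.pkl','rb'))
for u,v in [(320,.5),(320,36.0),(320,48.5),(320,240),(320,249.5),(322,276)]: print(u,v,ray(C,u,v,.044))
E
```

```text
320 0.5 [0.5604403  0.27136035 0.044     ]
320 36.0 [0.54393594 0.2726883  0.044     ]
320 48.5 [0.5379559  0.27316946 0.044     ]
320 240 [0.43356286 0.28156901 0.044     ]
320 249.5 [0.4276677  0.28204334 0.044     ]
322 276 [0.41071264 0.28218538 0.044     ]
```

>>> servo_tool(
  newtons=25,
  rows=[
    {"delta_pos":[0.73,-0.045,0],"angular":[0,0,0.005],"hand":-1},
    {"delta_pos":[0.7,-0.045,-0.3],"angular":[0,0,0],"hand":-1},
    {"delta_pos":[0,0,-0.7],"angular":[0,0,0],"hand":-1},
    {"delta_pos":[0,0,-0.9],"angular":[0,0,0],"hand":-1},
    {"delta_pos":[0,0,-0.7],"angular":[0,0,0],"hand":-1},
    {"delta_pos":[0,0,-0.4],"angular":[0,0,0],"hand":-1},
    {"delta_pos":[0,0,0],"angular":[0,0,0],"hand":-1},
    {"delta_pos":[0,0,0],"angular":[0,0,0],"hand":0},
    {"delta_pos":[0,0,0],"angular":[0,0,0],"hand":1},
    {"delta_pos":[0,0,0],"angular":[0,0,0],"hand":1},
    {"delta_pos":[0,0,0],"angular":[0,0,0],"hand":1},
    {"delta_pos":[0,0,0],"angular":[0,0,0],"hand":1},
  ],
)

```text
time_s: 10.55
ee_pos: [0.4862, 0.2777, 0.0221]
tcp_rot: [-3.14, 0.106, -0.001]
contact_force: [-0.4, -0.2, 0.0]
width: 0.578
```

>>> servo_tool(
  rows=[
    {"delta_pos":[0,0,0],"angular":[0,0,0],"hand":1},
    {"delta_pos":[0,0,0],"angular":[0,0,0],"hand":1},
    {"delta_pos":[0,0,0],"angular":[0,0,0],"hand":1},
    {"delta_pos":[0,0,0],"angular":[0,0,0],"hand":1},
    {"delta_pos":[0,0,0.3],"angular":[0,0,0],"hand":1},
  ],
)

```text
time_s: 11.05
ee_pos: [0.485, 0.277, 0.0327]
tcp_rot: [3.138, -0.106, -0.004]
contact_force: [0.3, -0.6, -0.4]
width: 0.503
```

```bash
python3 - <<'E'
from h import *
s=bot.sense();print(s['time_s'],s['ee_pos'],s['tcp_rot'],s['joint_positions'],s['contact_force'],s['width'])
cap('wrist','w5')
E
```

```text
11.05 [0.48496176 0.27704316 0.03270226] [ 3.1383489  -0.10589755 -0.00385678] [-0.24354031  0.61484076 -0.48257734  1.90635467  0.41580809  0.72308927
 -2.6066514 ] [ 0.26149138 -0.55267389 -0.35178171] 0.5026047284946086
```

View pics/w5.png

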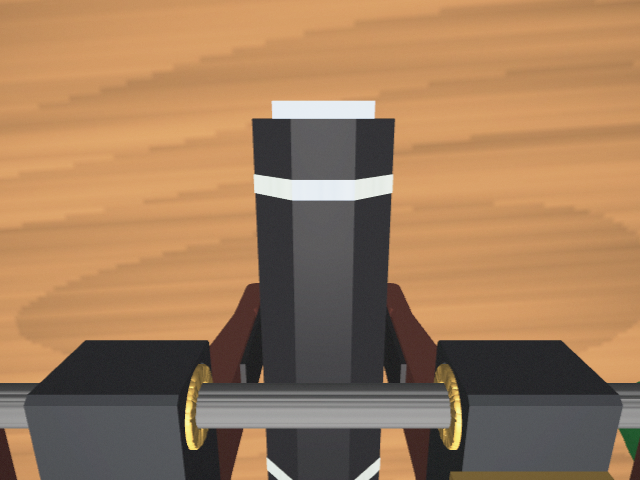

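>>> servo_tool(
  rows=[
    {"delta_pos":[0,0,0.5],"angular":[0,0,0],"hand":1},
    {"delta_pos":[0,0,0.9],"angular":[0,0,0],"hand":1},
    {"delta_pos":[0,-0.3,0.9],"angular":[0,0,0.02],"hand":1},
    {"delta_pos":[0,-0.5,0.9],"angular":[0,0,0.04],"hand":1},
    {"delta_pos":[0.1,-0.7,0.6],"angular":[0,0,0.05],"hand":1},
    {"delta_pos":[0.1,-0.8,0.35],"angular":[0,0,0.05],"hand":1},
    {"delta_pos":[0.1,-0.8,0],"angular":[0,0,0.05],"hand":1},
    {"delta_pos":[0.1,-0.8,0],"angular":[0,0,0.05],"hand":1},
    {"delta_pos":[0.1,-0.8,0],"angular":[0,0,0.05],"hand":1},
    {"delta_pos":[0.1,-0.8,0],"angular":[0,0,0.05],"hand":1},
    {"delta_pos":[0.1,-0.8,0],"angular":[0,0,0.05],"hand":1},
    {"delta_pos":[0.1,-0.8,0],"angular":[0,0,0.05],"hand":1},
  ],
)

```text
time_s: 12.3
ee_pos: [0.5179, -0.0076, 0.2001]
tcp_rot: [2.828, 1.367, 0.001]
contact_force: [1.8, -0.6, -1.1]
width: 0.496
```

>>> servo_tool(
  rows=[
    {"delta_pos":[0.1,-0.8,0],"angular":[0,0,0.05],"hand":1},
    {"delta_pos":[0.1,-0.8,0],"angular":[0,0,0.05],"hand":1},
    {"delta_pos":[0.1,-0.8,0],"angular":[0,0,0.05],"hand":1},
    {"delta_pos":[0.1,-0.8,0],"angular":[0,0,0.05],"hand":1},
    {"delta_pos":[0.1,-0.8,0],"angular":[0,0,0.03],"hand":1},
    {"delta_pos":[0.1,-0.8,0],"angular":[0,0,0],"hand":1},
    {"delta_pos":[0.2,-0.8,0],"angular":[0,0,0],"hand":1},
    {"delta_pos":[0.18,-0.8,0],"angular":[0,0,0],"hand":1},
    {"delta_pos":[0,0,0],"angular":[0,0,0],"hand":1},
    {"delta_pos":[0,0,0],"angular":[0,0,0],"hand":1},
    {"delta_pos":[0,0,0],"angular":[0,0,0],"hand":1},
  ],
)

```text
time_s: 13.4
ee_pos: [0.5572, -0.2608, 0.1999]
tcp_rot: [-2.423, -1.998, -0.001]
contact_force: [-0.1, 0.2, -1.6]
width: 0.5
```

```bash
python3 - <<'E'
from h import *
import pickle
s=bot.sense();print(s['time_s'],s['ee_pos'],s['tcp_rot'],s['joint_positions'],s['contact_force'],s['width'])
C=cap('wrist','w6');pickle.dump(C,open('c6.pkl','wb'))
cap('side','sd6')
E
```

```text
13.4 [ 0.55717787 -0.26080852  0.19987702] [-2.42349107e+00 -1.99831876e+00 -8.78241075e-04] [ 0.87796658  0.53789077 -0.74193115  1.63045451  0.39232246  1.12819593
 -0.15604261] [-0.05249545  0.16014259 -1.62024857] 0.5003402285465193
```

View pics/w6.png

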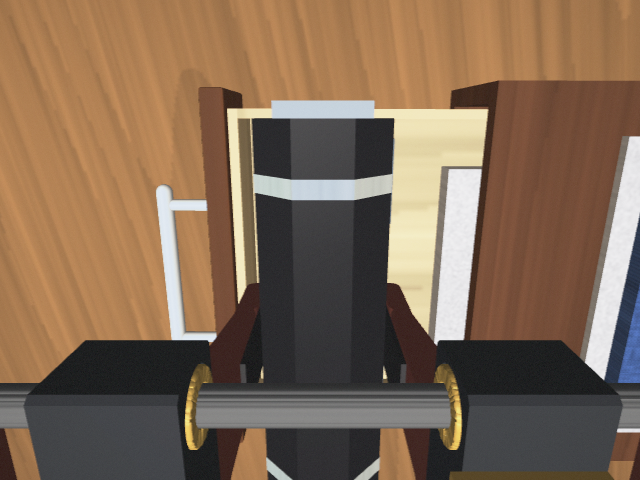

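View pics/sd6.png

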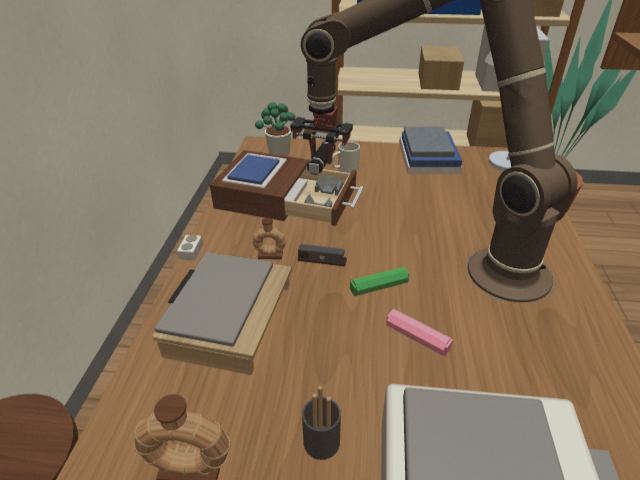

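```bash
python3 - <<'E'
from h import *
import pickle
C=pickle.load(open('c6.pkl','rb'))
A=cloud(C)
s=np.array([.5565,-.295]);ux=np.array([.9813,-.1925]);uy=np.array([.1925,.9813])
def L(p): d=p[:2]-s; return np.round([d@ux,d@uy,p[2]],4)
for u,v in [(447,175),(475,175),(460,240),(440,330),(465,330),(410,150),(410,280),(425,320),(490,240),(242,150),(235,115),(213,150),(170,250),(175,330)]: print(u,v,L(A[v,u]))
E
```

```text
447 175 [0.0817 0.0701 0.0403]
475 175 [0.1007 0.0705 0.0431]
460 240 [0.0948 0.0222 0.0423]
440 330 [ 0.0855 -0.0516  0.0429]
465 330 [ 0.0901 -0.0299  0.0837]
410 150 [0.0579 0.0863 0.0218]
410 280 [ 0.0635 -0.0169  0.0238]
425 320 [ 0.0786 -0.0533  0.0222]
490 240 [0.0962 0.0368 0.093 ]
242 150 [-0.0613  0.0885  0.0564]
235 115 [-0.0619  0.1109  0.0708]
213 150 [-0.0744  0.0903  0.0811]
170 250 [-0.115   0.0195  0.0596]
175 330 [-0.1174 -0.0431  0.0596]
```

>>> servo_tool(
  rows=[
    {"delta_pos":[-0.02,-0.455,0],"angular":[0,0,0],"hand":1},
    {"delta_pos":[0,-0.4,-0.3],"angular":[0,0,0],"hand":1},
    {"delta_pos":[0,0,-0.7],"angular":[0,0,0],"hand":1},
    {"delta_pos":[0,0,-0.6],"angular":[0,0,0],"hand":1},
    {"delta_pos":[0,0,-0.5],"angular":[0,0,0],"hand":1},
    {"delta_pos":[0,0,-0.4],"angular":[0,0,0],"hand":1},
    {"delta_pos":[0,0,0],"angular":[0,0,0],"hand":1},
    {"delta_pos":[0,0,0],"angular":[0,0,0],"hand":1},
    {"delta_pos":[0,0,0],"angular":[0,0,0],"hand":1},
  ],
)

```text
time_s: 14.4
ee_pos: [0.5571, -0.2969, 0.1007]
tcp_rot: [2.424, 1.996, 0.001]
contact_force: [0.1, 0.8, -1.1]
width: 0.5
```

```bash
python3 - <<'E'
from h import *
import pickle
s=bot.sense();print(s['time_s'],s['ee_pos'],s['tcp_rot'],s['contact_force'],s['width'])
C=cap('wrist','w7');pickle.dump(C,open('c7.pkl','wb'))
E
```

```text
14.4 [ 0.55706031 -0.29693132  0.10067406] [2.42446479e+00 1.99551487e+00 1.11247293e-03] [ 0.05128689  0.77295069 -1.0989455 ] 0.4997917910014704
```

View pics/w7.png

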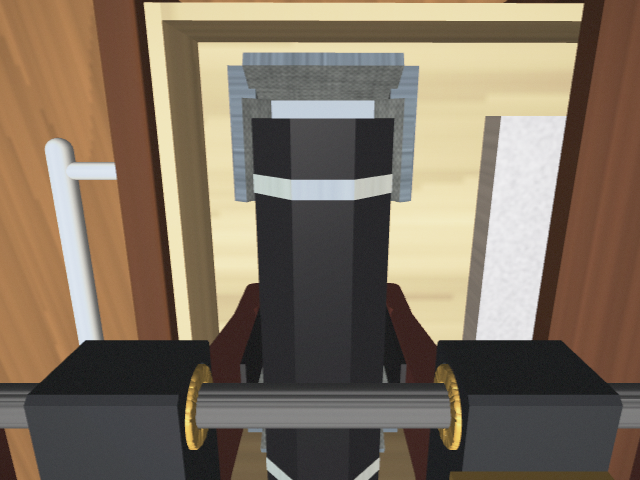

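```bash
python3 - <<'E'
from h import *
import pickle
C=pickle.load(open('c7.pkl','rb'));s=bot.sense()['ee_pos']
A=cloud(C)
uy=np.array([.1925,.9813]);ux=np.array([.9813,-.1925])
def L(p,o): d=p[:2]-o; return np.round([d@ux,d@uy,p[2]],4)
seat=np.array([.5565,-.295])
for u,v in [(323,53),(323,66),(323,92),(247,175),(403,175),(235,150),(411,150)]:
  print(u,v,'depth',L(A[v,u],seat), 'z.060',L(ray(C,u,v,.060),seat))
for u,v in [(323,118),(323,100),(252,150),(394,150)]:
  print('case',u,v,L(A[v,u],s[:2]),L(A[v+3,u],s[:2]),'sense',s)
E
```

```text
323 53 depth [-0.0002  0.0993  0.058 ] z.060 [-0.0002  0.099   0.06  ]
323 66 depth [-0.0002  0.0942  0.0588] z.060 [-0.0002  0.0941  0.06  ]
323 92 depth [-0.0002  0.0849  0.0448] z.060 [-0.0002  0.0841  0.06  ]
247 175 depth [-0.0334  0.0498  0.0602] z.060 [-0.0334  0.0498  0.06  ]
403 175 depth [0.0347 0.0498 0.0605] z.060 [0.0348 0.0498 0.06  ]
235 150 depth [-0.0383  0.0604  0.059 ] z.060 [-0.0381  0.0605  0.06  ]
411 150 depth [0.0383 0.0603 0.057 ] z.060 [0.0377 0.0605 0.06  ]
case 323 118 [-0.0013  0.0755  0.1243] [-0.0013  0.0747  0.1234] sense [ 0.55708645 -0.29685883  0.10081116]
case 323 100 [-0.0011  0.0834  0.0394] [-0.0013  0.0797  0.1164] sense [ 0.55708645 -0.29685883  0.10081116]
case 252 150 [-0.0236  0.0658  0.1098] [-0.0326  0.0605  0.0548] sense [ 0.55708645 -0.29685883  0.10081116]
case 394 150 [0.0301 0.0619 0.056 ] [0.0301 0.0606 0.0563] sense [ 0.55708645 -0.29685883  0.10081116]
```

>>> servo_tool(
  rows=[
    {"delta_pos":[0,0.06,-0.2],"angular":[0,0,0],"hand":1},
    {"delta_pos":[0,0,-0.3],"angular":[0,0,0],"hand":1},
    {"delta_pos":[0,0,-0.3],"angular":[0,0,0],"hand":1},
    {"delta_pos":[0,0,-0.2],"angular":[0,0,0],"hand":1},
    {"delta_pos":[0,0,-0.1],"angular":[0,0,0],"hand":1},
    {"delta_pos":[0,0,-0.08],"angular":[0,0,0],"hand":1},
    {"delta_pos":[0,0,0],"angular":[0,0,0],"hand":1},
    {"delta_pos":[0,0,0],"angular":[0,0,0],"hand":1},
  ],
)

```text
time_s: 15.25
ee_pos: [0.5566, -0.2942, 0.0526]
tcp_rot: [2.425, 1.996, 0.0]
contact_force: [0.0, -0.5, -0.2]
width: 0.5
```

```bash
python3 - <<'E'
from h import *
s=bot.sense();print(s['time_s'],s['ee_pos'],s['tcp_rot'],s['contact_force'],s['width'])
cap('wrist','w8')
E
```

```text
15.25 [ 0.55658502 -0.29415419  0.05263593] [2.42516674e+00 1.99649212e+00 4.17646580e-04] [ 0.0078187  -0.47419116 -0.16885097] 0.49994380255239246
```

View pics/w8.png

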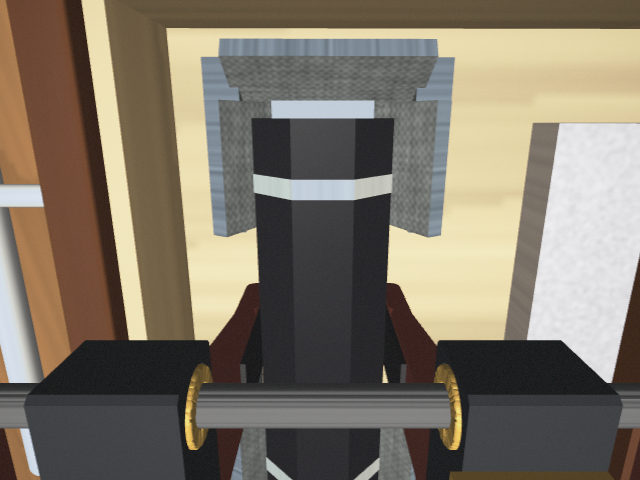

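>>> servo_tool(
  rows=[
    {"delta_pos":[0,0,0],"angular":[0,0,0],"hand":-0.4},
    {"delta_pos":[0,0,0],"angular":[0,0,0],"hand":-0.4},
    {"delta_pos":[0,0,0],"angular":[0,0,0],"hand":-0.4},
    {"delta_pos":[0,0,0],"angular":[0,0,0],"hand":-0.4},
    {"delta_pos":[0,0,0],"angular":[0,0,0],"hand":-0.4},
    {"delta_pos":[0,0,0.3],"angular":[0,0,0],"hand":-0.4},
    {"delta_pos":[0,0,0.6],"angular":[0,0,0],"hand":-0.4},
    {"delta_pos":[0,0,0.8],"angular":[0,0,0],"hand":-0.4},
    {"delta_pos":[0,0,0.8],"angular":[0,0,0],"hand":-0.4},
    {"delta_pos":[0,0,0.8],"angular":[0,0,0],"hand":-0.4},
    {"delta_pos":[0,0,0],"angular":[0,0,0],"hand":-0.4},
    {"delta_pos":[0,0,0],"angular":[0,0,0],"hand":-0.4},
  ],
)

```text
time_s: 16.5
ee_pos: [0.5567, -0.2943, 0.1859]
tcp_rot: [2.424, 1.995, 0.001]
contact_force: [0.2, 0.2, 0.0]
width: 0.701
```

```bash
python3 - <<'E'
from h import *
import pickle
s=bot.sense();print(s['time_s'],s['ee_pos'],s['tcp_rot'],s['contact_force'],s['width'])
C=cap('wrist','w9');pickle.dump(C,open('c9.pkl','wb'))
cap('scene','s9')
E
```

```text
16.5 [ 0.5567099  -0.29425798  0.18585869] [2.42385277e+00 1.99533444e+00 8.35146308e-04] [0.19311014 0.17220668 0.02016304] 0.7007463221626338
```

View pics/w9.png

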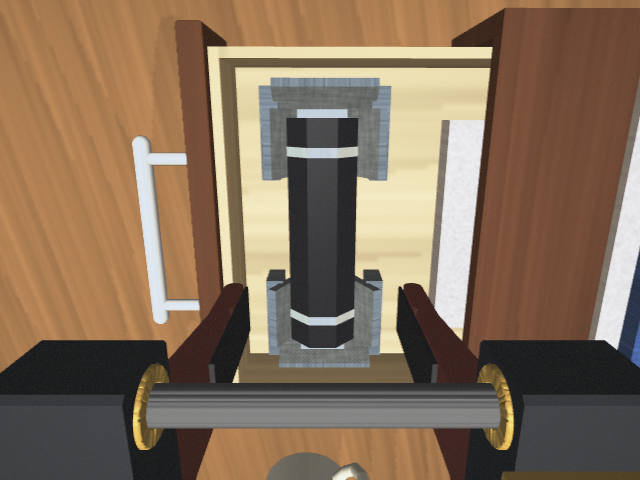

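```bash
python3 - <<'E'
from h import *
import pickle
C=pickle.load(open('c9.pkl','rb'));A=cloud(C)
uy=np.array([.1925,.9813]);ux=np.array([.9813,-.1925]);seat=np.array([.5565,-.295])
def L(p): d=p[:2]-seat; return np.round([d@ux,d@uy,p[2]],4)
print('top z',[A[v,322,2].round(4) for v in (170,200,230,260,290)])
for v in (148,157,308,322): print('band',v,L(ray(C,322,v,.074)))
for v in (118,): print('end',v,L(ray(C,322,v,.074)))
for v in (200,230,260):
  k=np.where(A[v,250:400,2]>.05)[0]+250;print(v,k[0],k[-1],L(A[v,k[0]]),L(A[v,k[-1]]))
print('saddle far top',L(A[82,325]),L(A[94,325]),'near',L(A[362,325]),L(A[350,300]))
for u,v in [(141,160),(150,240),(158,310)]: print('handle',A[v,u])
print(bot.landmark_of('case_center','wrist')[:2],bot.landmark_of('cradle_seat','wrist')[:2])
E
```

```text
top z [np.float64(0.0753), np.float64(0.0746), np.float64(0.0757), np.float64(0.0745), np.float64(0.0745)]
band 148 [-0.0015  0.0589  0.074 ]
band 157 [-0.0015  0.0537  0.074 ]
band 308 [-0.0015 -0.0448  0.074 ]
band 322 [-0.0015 -0.055   0.074 ]
end 118 [-0.0015  0.076   0.074 ]
200 288 355 [-0.0233  0.0255  0.0626] [0.0197 0.0255 0.0625]
230 289 355 [-0.0231  0.0056  0.0628] [0.0202 0.0053 0.0618]
260 289 354 [-0.0236 -0.0154  0.0619] [ 0.0198 -0.0148  0.0636]
saddle far top [0.0003 0.0969 0.0581] [0.0004 0.0902 0.0542] near [ 0.0007 -0.0947  0.0592] [-0.0178 -0.0891  0.052 ]
handle [ 0.45301685 -0.22315915  0.0604593 ]
handle [ 0.44225057 -0.27471446  0.05958231]
handle [ 0.43234317 -0.32463321  0.05973354]
[{'at': [323.6, 230.3], 'score': 0.92}, {'at': [323.3, 338.8], 'score': 0.51}] []
```

>>> servo_tool(
  newtons=30,
  rows=[
    {"delta_pos":[-0.4,0.07,0],"angular":[0,0,-0.0625],"hand":1},
    {"delta_pos":[-0.4,0.07,0],"angular":[0,0,-0.0625],"hand":1},
    {"delta_pos":[-0.4,0.07,0],"angular":[0,0,-0.0625],"hand":1},
    {"delta_pos":[-0.4,0.07,0],"angular":[0,0,-0.0625],"hand":1},
    {"delta_pos":[-0.4,0.07,0],"angular":[0,0,-0.0625],"hand":1},
    {"delta_pos":[-0.4,0.07,0],"angular":[0,0,-0.0625],"hand":1},
    {"delta_pos":[-0.4,0.07,0],"angular":[0,0,-0.0625],"hand":1},
    {"delta_pos":[-0.4,0.07,0],"angular":[0,0,-0.0625],"hand":1},
    {"delta_pos":[-0.4,0.07,0],"angular":[0,0,-0.0625],"hand":1},
    {"delta_pos":[-0.4,0.07,0],"angular":[0,0,-0.0625],"hand":1},
    {"delta_pos":[-0.4,0.07,0],"angular":[0,0,-0.0625],"hand":1},
    {"delta_pos":[-0.07,0.04,0],"angular":[0,0,-0.0625],"hand":1},
  ],
)

```text
time_s: 17.9
ee_pos: [0.3754, -0.2614, 0.1837]
tcp_rot: [-3.125, 0.313, 0.004]
contact_force: [-0.4, -0.8, -0.4]
width: 0.009
```

>>> servo_tool(
  rows=[
    {"delta_pos":[0,0,-0.6],"angular":[0,0,0],"hand":1},
    {"delta_pos":[0,0,-0.9],"angular":[0,0,0],"hand":1},
    {"delta_pos":[0,0,-0.9],"angular":[0,0,0],"hand":1},
    {"delta_pos":[0,0,-0.7],"angular":[0,0,0],"hand":1},
    {"delta_pos":[0,0,-0.3],"angular":[0,0,0],"hand":1},
    {"delta_pos":[0,0,0],"angular":[0,0,0],"hand":1},
    {"delta_pos":[0,0,0],"angular":[0,0,0],"hand":1},
  ],
)

```text
time_s: 18.6
ee_pos: [0.378, -0.2618, 0.049]
tcp_rot: [3.127, -0.303, 0.0]
contact_force: [1.2, -0.3, -0.4]
width: 0.006
```

```bash
python3 - <<'E'
from h import *
s=bot.sense();print(s['time_s'],s['ee_pos'],s['tcp_rot'],s['joint_positions'],s['contact_force'],s['width'])
cap('wrist','w10')
E
```

```text
18.6 [ 0.37802114 -0.26179808  0.04899976] [ 3.12689951e+00 -3.02710456e-01  4.64573424e-04] [ 0.81849746  0.4432369  -0.38751022  2.14089311  0.28849812  0.60587761
 -1.53778573] [ 1.20426256 -0.29157224 -0.44567338] 0.005640923772588289
```

View pics/w10.png

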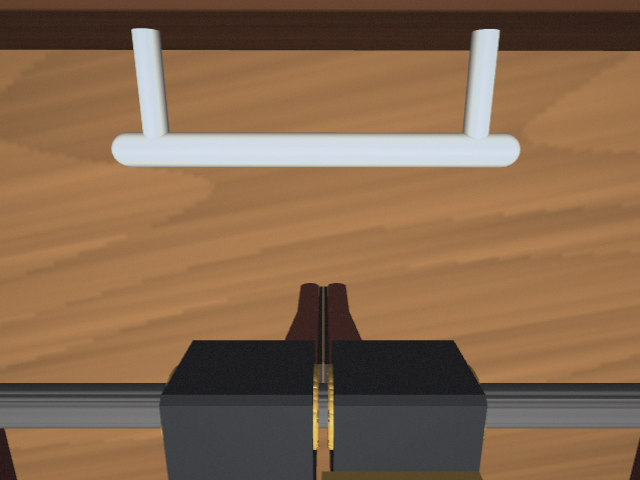

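>>> servo_tool(
  rows=[
    {"delta_pos":[0.295,-0.058,0],"angular":[0,0,0],"hand":1},
    {"delta_pos":[0.295,-0.058,0],"angular":[0,0,0],"hand":1},
    {"delta_pos":[0.295,-0.058,0],"angular":[0,0,0],"hand":1},
    {"delta_pos":[0.195,-0.038,0],"angular":[0,0,0],"hand":1},
    {"delta_pos":[0.195,-0.038,0],"angular":[0,0,0],"hand":1},
    {"delta_pos":[0.195,-0.038,0],"angular":[0,0,0],"hand":1},
    {"delta_pos":[0.245,-0.048,0],"angular":[0,0,0],"hand":1},
    {"delta_pos":[0.295,-0.058,0],"angular":[0,0,0],"hand":1},
    {"delta_pos":[0.295,-0.058,0],"angular":[0,0,0],"hand":1},
    {"delta_pos":[0.295,-0.058,0],"angular":[0,0,0],"hand":1},
    {"delta_pos":[0.295,-0.058,0],"angular":[0,0,0],"hand":1},
    {"delta_pos":[0.295,-0.058,0],"angular":[0,0,0],"hand":1},
  ],
)

```text
time_s: 19.85
ee_pos: [0.5061, -0.2869, 0.0483]
tcp_rot: [-3.127, 0.303, 0.0]
contact_force: [-2.1, 0.4, 0.2]
width: 0.004
```

```bash
python3 - <<'E'
from h import *
s=bot.sense();print(s['time_s'],s['ee_pos'],s['tcp_rot'],s['contact_force'],s['width'])
C=cap('wrist','w11');A=cloud(C)
print([ (u,v,A[v,u].round(3)) for u,v in [(250,270),(320,50),(320,100),(320,20),(320,5)]])
E
```

```text
19.85 [ 0.50613129 -0.28694047  0.04831372] [-3.12689109e+00  3.03116140e-01  3.18819198e-04] [-2.10579763  0.39574433  0.16117301] 0.00412136441442699
[(250, 270, array([ 0.517, -0.254,  0.001])), (320, 50, array([ 0.603, -0.306,  0.023])), (320, 100, array([ 0.586, -0.302,  0.023])), (320, 20, array([ 0.613, -0.307,  0.023])), (320, 5, array([ 0.613, -0.307,  0.048]))]
```

View pics/w11.png

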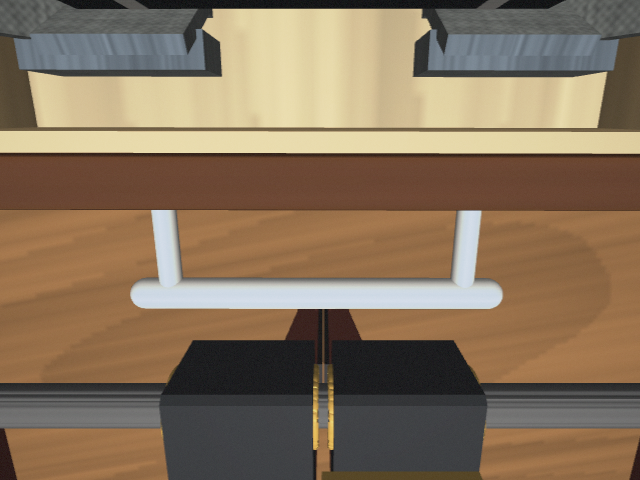

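>>> servo_tool(
  rows=[
    {"delta_pos":[0.245,-0.048,0],"angular":[0,0,0],"hand":1},
    {"delta_pos":[0.245,-0.048,0],"angular":[0,0,0],"hand":1},
    {"delta_pos":[0.245,-0.048,0],"angular":[0,0,0],"hand":1},
    {"delta_pos":[0.245,-0.048,0],"angular":[0,0,0],"hand":1},
    {"delta_pos":[0.195,-0.038,0],"angular":[0,0,0],"hand":1},
    {"delta_pos":[0.145,-0.028,0],"angular":[0,0,0],"hand":1},
    {"delta_pos":[0,0,0],"angular":[0,0,0],"hand":1},
  ],
)

```text
time_s: 20.6
ee_pos: [0.5592, -0.2971, 0.0486]
tcp_rot: [3.127, -0.303, 0.002]
contact_force: [1.1, 0.9, 0.1]
width: 0.002
```

```bash
python3 - <<'E'
from h import *
s=bot.sense();print(s['time_s'],s['ee_pos'],s['tcp_rot'],s['contact_force'],s['width'])
C=cap('wrist','w12');A=cloud(C)
ux=np.array([.9813,-.1925])
for v in range(0,300,10): print(v,A[v,320].round(3), (A[v,320,:2]-s['ee_pos'][:2])@ux)
E
```

```text
20.6 [ 0.55923171 -0.2971477   0.04861525] [ 3.12690387e+00 -3.02651445e-01  2.21562913e-03] [1.08778724 0.94117828 0.0666588 ] 0.0017112330394418063
0 [ 0.656 -0.316  0.093] 0.09902269613079039
10 [ 0.655 -0.316  0.093] 0.09719781388038955
20 [ 0.653 -0.315  0.093] 0.09531493740944645
30 [ 0.651 -0.315  0.092] 0.0934196848890197
40 [ 0.649 -0.315  0.092] 0.09139644840220557
50 [ 0.647 -0.314  0.092] 0.08935233773509853
60 [ 0.645 -0.314  0.09 ] 0.08750563355678931
70 [ 0.65  -0.314  0.024] 0.09210095486504376
80 [ 0.646 -0.314  0.023] 0.0886701927829621
90 [ 0.643 -0.313  0.022] 0.08513372834872375
100 [ 0.639 -0.312  0.023] 0.08147392247428714
110 [ 0.636 -0.312  0.023] 0.07780839189186467
120 [ 0.632 -0.311  0.022] 0.07408857500151017
130 [ 0.63  -0.311  0.071] 0.0716058593632544
140 [ 0.627 -0.31   0.07 ] 0.0688157835027278
150 [ 0.625 -0.31   0.079] 0.06662673660981017
160 [ 0.622 -0.309  0.079] 0.06406204970757468
170 [ 0.62  -0.309  0.08 ] 0.061537386427448
180 [ 0.617 -0.308  0.079] 0.05873368287275064
190 [ 0.614 -0.308  0.081] 0.0561842682112286
200 [ 0.612 -0.307  0.08 ] 0.05329745366547909
210 [ 0.593 -0.303  0.001] 0.033796939659090176
220 [ 0.588 -0.302  0.001] 0.029024448808070934
230 [ 0.583 -0.301  0.001] 0.02410223785268074
240 [ 0.578 -0.3    0.001] 0.019435465622475206
250 [ 0.573 -0.299  0.001] 0.014254419927430964
260 [ 0.569 -0.298  0.002] 0.009572256812777602
270 [ 0.563 -0.297  0.001] 0.004057662761557761
280 [ 0.581 -0.301  0.059] 0.021916226359684956
290 [ 0.577 -0.3    0.06 ] 0.018357291292144137
```

View pics/w12.png

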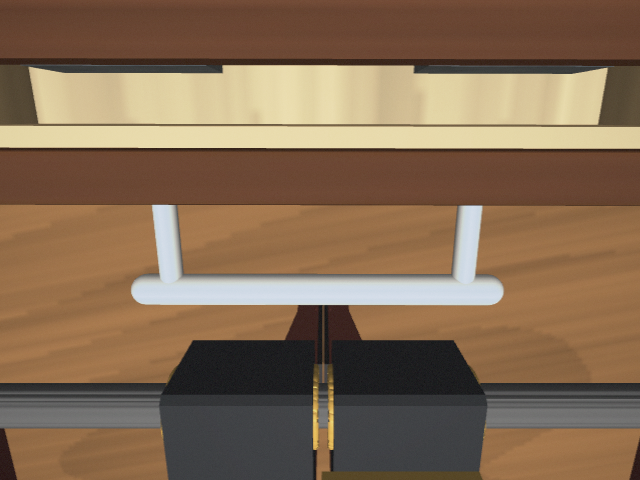

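>>> servo_tool(
  rows=[
    {"delta_pos":[0.147,-0.029,0],"angular":[0,0,0],"hand":1},
    {"delta_pos":[0.147,-0.029,0],"angular":[0,0,0],"hand":1},
    {"delta_pos":[0.098,-0.019,0],"angular":[0,0,0],"hand":1},
    {"delta_pos":[0.098,-0.019,0],"angular":[0,0,0],"hand":1},
    {"delta_pos":[0.049,-0.01,0],"angular":[0,0,0],"hand":1},
    {"delta_pos":[0,0,0],"angular":[0,0,0],"hand":1},
  ],
)

```text
time_s: 21.25
ee_pos: [0.5801, -0.3013, 0.0485]
tcp_rot: [3.127, -0.303, 0.001]
contact_force: [-0.4, 0.0, -0.2]
width: 0.006
```

```bash
python3 - <<'E'
from h import *
s=bot.sense();print(s['time_s'],s['ee_pos'],s['tcp_rot'],s['contact_force'],s['width'])
C=cap('wrist','w13')
E
```

```text
21.25 [ 0.58012699 -0.30133202  0.04851299] [ 3.12691638e+00 -3.02865024e-01  1.20390836e-03] [-0.37210164  0.01494274 -0.24446495] 0.005512313201907898
```

View pics/w13.png

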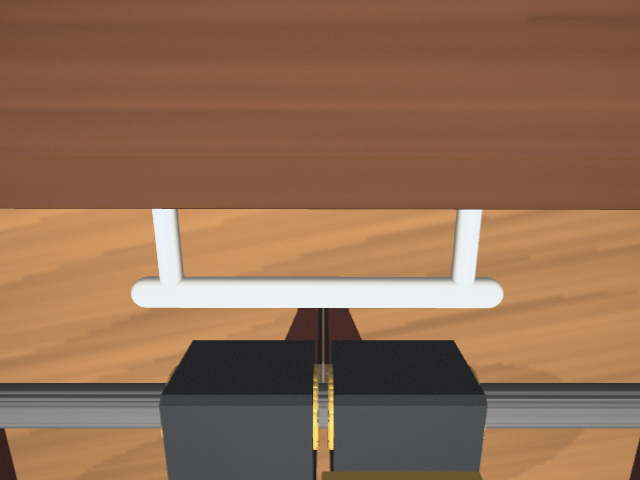

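>>> servo_tool(
  rows=[
    {"delta_pos":[0.049,-0.01,0],"angular":[0,0,0],"hand":1},
    {"delta_pos":[0.049,-0.01,0],"angular":[0,0,0],"hand":1},
    {"delta_pos":[0,0,0],"angular":[0,0,0],"hand":1},
  ],
)

```text
time_s: 21.6
ee_pos: [0.5811, -0.3016, 0.0482]
tcp_rot: [-3.126, 0.303, 0.008]
contact_force: [-8.6, 2.6, 7.2]
width: 0.003
```

>>> servo_tool(
  rows=[
    {"delta_pos":[0.049,-0.01,0],"angular":[0,0,0],"hand":1},
    {"delta_pos":[0,0,0],"angular":[0,0,0],"hand":1},
  ],
)

```text
time_s: 21.8
ee_pos: [0.5812, -0.3017, 0.0481]
tcp_rot: [-3.126, 0.304, 0.014]
contact_force: [-14.0, 4.8, 12.7]
width: 0.004
```

>>> servo_tool(
  rows=[
    {"delta_pos":[-0.1,0.02,0],"angular":[0,0,0],"hand":1},
    {"delta_pos":[-0.3,0.06,0],"angular":[0,0,0],"hand":1},
    {"delta_pos":[-0.5,0.1,0],"angular":[0,0,0],"hand":1},
    {"delta_pos":[-0.8,0.16,0.3],"angular":[0,0,0],"hand":1},
    {"delta_pos":[-0.8,0.16,0.8],"angular":[0,0,0],"hand":1},
    {"delta_pos":[-0.8,0.16,0.9],"angular":[0,0,0],"hand":1},
    {"delta_pos":[0,0,0.9],"angular":[0,0,0],"hand":1},
    {"delta_pos":[0,0,0.9],"angular":[0,0,0],"hand":1},
    {"delta_pos":[0,0,0],"angular":[0,0,0],"hand":1},
    {"delta_pos":[0,0,0],"angular":[0,0,0],"hand":1},
  ],
)

```text
time_s: 22.8
ee_pos: [0.454, -0.2765, 0.2014]
tcp_rot: [3.125, -0.303, 0.004]
contact_force: [-0.6, -0.2, 0.6]
width: 0.009
```

```bash
python3 - <<'E'
from h import *
import pickle
s=bot.sense();print(s['time_s'],s['ee_pos'],s['contact_force'])
C=cap('wrist','w14');A=cloud(C)
S=cap('scene','s14');D=cap('side','d14')
cv2.imwrite('pics/d14z.png',cv2.resize(D['pixels'][120:270,180:400],None,fx=3.5,fy=3.5,interpolation=cv2.INTER_CUBIC))
ux=np.array([.9813,-.1925]);seat=np.array([.5565,-.295])
for v in range(0,300,6): print(v,A[v,320].round(3), ((A[v,320,:2]-seat)@ux).round(4))
E
```

```text
22.8 [ 0.45396388 -0.27651278  0.20137703] [-0.64639357 -0.18054982  0.58616537]
0 [ 0.595 -0.303  0.061] 0.0392
6 [ 0.592 -0.303  0.059] 0.0364
12 [ 0.601 -0.304  0.001] 0.0457
18 [ 0.597 -0.303  0.   ] 0.0418
24 [ 0.593 -0.302  0.002] 0.0375
30 [ 0.589 -0.302  0.001] 0.0337
36 [ 0.585 -0.301  0.002] 0.0293
42 [ 0.582 -0.3   -0.   ] 0.0257
48 [ 0.577 -0.299  0.001] 0.0214
54 [ 0.573 -0.299  0.001] 0.0172
60 [ 0.569 -0.298  0.001] 0.013
66 [ 0.565 -0.297  0.   ] 0.0088
72 [ 0.561 -0.296 -0.001] 0.0047
78 [ 0.557 -0.295  0.001] 0.0002
84 [ 0.552 -0.294  0.001] -0.0041
90 [ 0.548 -0.294  0.001] -0.0084
96 [ 0.544 -0.293 -0.   ] -0.0127
102 [ 0.54  -0.292  0.   ] -0.0172
108 [ 0.535 -0.291  0.   ] -0.0216
114 [ 0.531 -0.29   0.001] -0.0261
120 [ 0.526 -0.289 -0.   ] -0.0306
126 [ 0.522 -0.288  0.001] -0.0352
132 [ 0.517 -0.287  0.001] -0.0397
138 [ 0.513 -0.287  0.002] -0.0443
144 [ 0.508 -0.286  0.001] -0.049
150 [ 0.504 -0.285  0.001] -0.0537
156 [ 0.499 -0.284  0.001] -0.0585
162 [ 0.494 -0.283  0.001] -0.0632
168 [ 0.49  -0.282  0.001] -0.068
174 [ 0.485 -0.281 -0.   ] -0.073
180 [ 0.48  -0.28   0.001] -0.0777
186 [ 0.475 -0.279  0.   ] -0.0827
192 [ 0.471 -0.278  0.001] -0.0876
198 [ 0.466 -0.277  0.003] -0.0921
204 [ 0.461 -0.276  0.001] -0.0976
210 [ 0.456 -0.275  0.001] -0.1027
216 [ 0.451 -0.274  0.001] -0.1077
222 [ 0.446 -0.273  0.001] -0.1128
228 [ 0.441 -0.272  0.   ] -0.1182
234 [ 0.436 -0.271  0.002] -0.123
240 [ 0.43  -0.27   0.001] -0.1284
246 [ 0.425 -0.269  0.001] -0.1338
252 [ 0.42  -0.268  0.   ] -0.1394
258 [ 0.414 -0.267 -0.001] -0.1452
264 [ 0.409 -0.266  0.   ] -0.1502
270 [ 0.404 -0.265  0.001] -0.1555
276 [ 0.398 -0.264  0.001] -0.1612
282 [ 0.393 -0.263  0.001] -0.1667
288 [ 0.462 -0.278  0.187] -0.0958
294 [ 0.462 -0.278  0.193] -0.0957
```

View pics/w14.png

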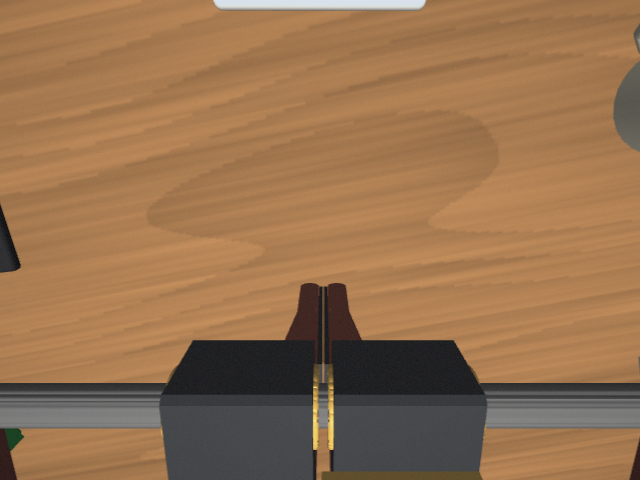

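View pics/d14z.png

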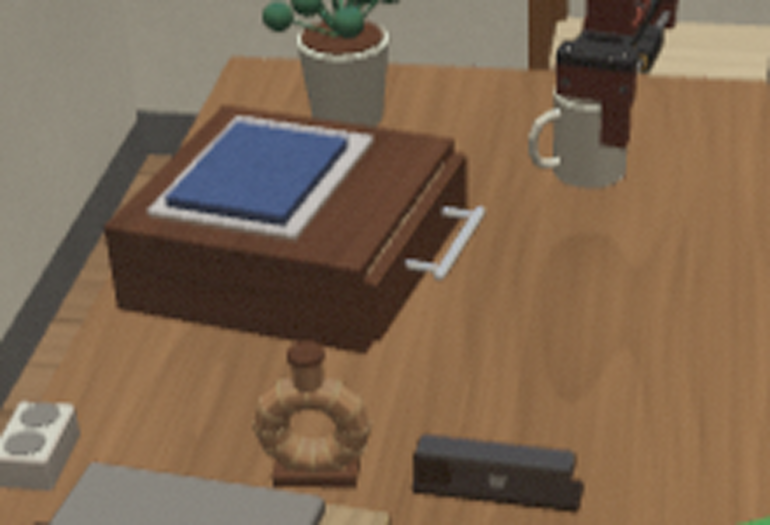

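View pics/s14.png

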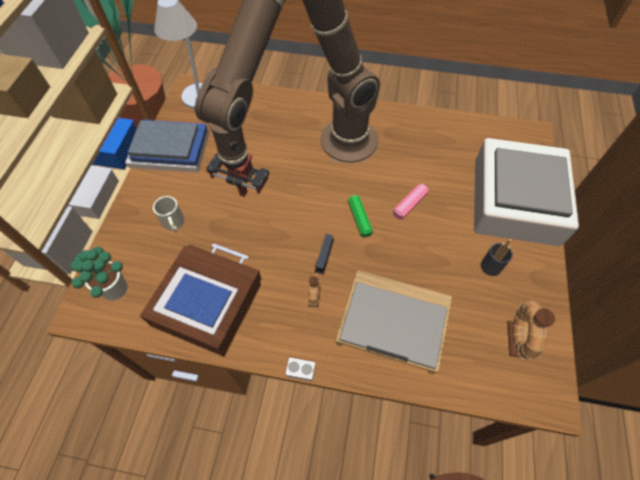

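>>> servo_tool(
  rows=[
    {"delta_pos":[0.5,-0.1,0],"angular":[0,0,0],"hand":1},
    {"delta_pos":[0.6,-0.12,0],"angular":[0,0,0],"hand":1},
    {"delta_pos":[0.6,-0.12,0],"angular":[0,0,0],"hand":1},
    {"delta_pos":[0,0,0],"angular":[0,0,0],"hand":1},
    {"delta_pos":[0,0,0],"angular":[0,0,0],"hand":1},
  ],
)

```text
time_s: 23.45
ee_pos: [0.521, -0.2891, 0.1987]
tcp_rot: [-3.125, 0.302, 0.004]
contact_force: [-0.7, 0.2, -0.2]
width: 0.006
```

```bash
python3 - <<'E'
from h import *
s=bot.sense();print(s['time_s'],s['ee_pos'],s['contact_force'])
C=cap('wrist','w15');A=cloud(C)
ux=np.array([.9813,-.1925]);seat=np.array([.5565,-.295])
for v in range(20,200,4): print(v,A[v,320,2].round(4), ((A[v,320,:2]-seat)@ux).round(4),C['pixels'][v,320])
E
```

```text
23.45 [ 0.52097588 -0.28908237  0.19868637] [-0.67017103  0.17532749 -0.2177591 ]
20 0.0843 0.0905 [34 45 66]
24 0.0798 0.0893 [ 56  75 116]
28 0.0798 0.0873 [ 57  78 116]
32 0.0803 0.0851 [ 53  74 114]
36 0.08 0.0831 [ 55  76 115]
40 0.0811 0.0808 [ 56  78 115]
44 0.0795 0.079 [ 59  80 117]
48 0.0803 0.0768 [ 50  74 114]
52 0.0727 0.0757 [29 39 62]
56 0.0559 0.0756 [25 41 60]
60 0.0365 0.0756 [28 40 60]
64 0.0012 0.0769 [ 89 138 191]
68 0.0013 0.0741 [ 85 131 180]
72 0.0007 0.0714 [ 85 130 179]
76 0.0013 0.0685 [ 87 131 181]
80 0.0009 0.0657 [ 86 134 182]
84 0.0 0.0629 [ 86 134 183]
88 0.0006 0.06 [ 85 130 176]
92 0.0002 0.0571 [ 83 127 175]
96 -0.0003 0.0542 [ 83 127 174]
100 0.0006 0.0513 [ 80 126 174]
104 0.0013 0.0483 [ 82 125 170]
108 0.0581 0.0444 [223 226 220]
112 0.0611 0.0419 [237 228 219]
116 0.0592 0.0395 [239 230 223]
120 0.0583 0.037 [230 230 221]
124 0.0013 0.0335 [ 80 122 168]
128 -0.0002 0.0305 [ 79 122 168]
132 0.0007 0.0275 [ 77 118 163]
136 0.0006 0.0244 [ 79 120 165]
140 0.0006 0.0213 [ 76 116 160]
144 0.0019 0.0183 [ 77 117 161]
148 0.0011 0.0152 [ 79 120 165]
152 0.0016 0.0121 [ 82 125 171]
156 0.0007 0.0089 [ 77 118 161]
160 0.0008 0.0058 [ 82 126 170]
164 0.0004 0.0026 [ 82 125 171]
168 0.0018 -0.0004 [ 86 130 177]
172 0.0016 -0.0036 [ 82 126 173]
176 0.0006 -0.007 [ 81 126 173]
180 0.0008 -0.0102 [ 82 123 169]
184 0.0001 -0.0135 [ 79 121 166]
188 0.0009 -0.0167 [ 77 119 162]
192 0.0004 -0.02 [ 80 122 166]
196 0.0011 -0.0232 [ 79 122 169]
```

View pics/w15.png

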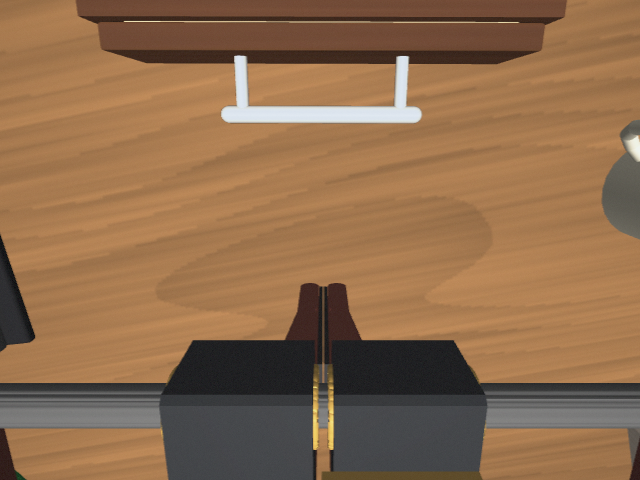

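>>> servo_tool(
  rows=[
    {"delta_pos":[0.6,-0.12,0],"angular":[0,0,0],"hand":1},
    {"delta_pos":[0.6,-0.12,0],"angular":[0,0,0],"hand":1},
    {"delta_pos":[0,0,0],"angular":[0,0,0],"hand":1},
    {"delta_pos":[0,0,0],"angular":[0,0,0],"hand":1},
  ],
)

```text
time_s: 23.9
ee_pos: [0.5685, -0.2991, 0.1998]
tcp_rot: [-3.127, 0.303, 0.002]
contact_force: [0.3, -0.5, -0.0]
width: 0.004
```

```bash
python3 - <<'E'
from h import *
s=bot.sense();print(s['time_s'],s['ee_pos'],s['contact_force'])
C=cap('wrist','w16');A=cloud(C)
cv2.imwrite('pics/w16z.png',cv2.resize(C['pixels'][60:210,200:440],None,fx=3.3,fy=3.3,interpolation=cv2.INTER_NEAREST))
ux=np.array([.9813,-.1925]);seat=np.array([.5565,-.295])
for v in range(90,170,2): print(v,A[v,300,2].round(4), ((A[v,300,:2]-seat)@ux).round(4),C['pixels'][v,300])
E
```

```text
23.9 [ 0.56850119 -0.29906913  0.19978947] [ 0.32133873 -0.48353494 -0.01425502]
90 0.0936 0.1022 [ 69  94 140]
92 0.0938 0.1011 [ 64  87 130]
94 0.0928 0.1001 [ 61  83 124]
96 0.0916 0.0991 [ 62  84 128]
98 0.092 0.098 [ 64  86 130]
100 0.0934 0.0968 [ 61  83 127]
102 0.0924 0.0958 [ 61  85 127]
104 0.0932 0.0947 [ 63  87 132]
106 0.0931 0.0936 [ 63  89 134]
108 0.0919 0.0926 [ 61  86 129]
110 0.0919 0.0915 [ 63  84 130]
112 0.0791 0.0905 [35 52 79]
114 0.0796 0.0894 [ 59  84 128]
116 0.0788 0.0882 [ 62  85 127]
118 0.0779 0.087 [ 60  83 125]
120 0.0796 0.0859 [ 63  84 126]
122 0.0804 0.0847 [ 62  84 126]
124 0.0811 0.0836 [ 61  82 125]
126 0.0802 0.0824 [ 64  87 128]
128 0.0809 0.0813 [ 59  84 126]
130 0.081 0.0801 [ 60  84 127]
132 0.08 0.0789 [ 62  85 129]
134 0.0787 0.0777 [ 60  82 127]
136 0.0788 0.0765 [ 57  84 125]
138 -0.0006 0.0716 [ 94 145 198]
140 0.0015 0.0701 [ 93 145 199]
142 -0.0011 0.0684 [ 95 145 199]
144 0.0014 0.067 [ 92 142 195]
146 -0.0001 0.0654 [ 94 142 197]
148 0.0003 0.0639 [ 95 146 200]
150 0.0011 0.0624 [ 94 147 200]
152 0.0021 0.0609 [ 98 149 206]
154 0.001 0.0592 [ 94 144 198]
156 0.0016 0.0577 [ 90 141 193]
158 0.0008 0.0561 [ 92 143 195]
160 0.0012 0.0545 [ 91 138 191]
162 -0.0012 0.0527 [ 91 140 192]
164 0.0001 0.0512 [ 92 141 192]
166 0.0012 0.0498 [ 91 139 191]
168 0.0012 0.0482 [ 91 138 190]
```

View pics/w16z.png

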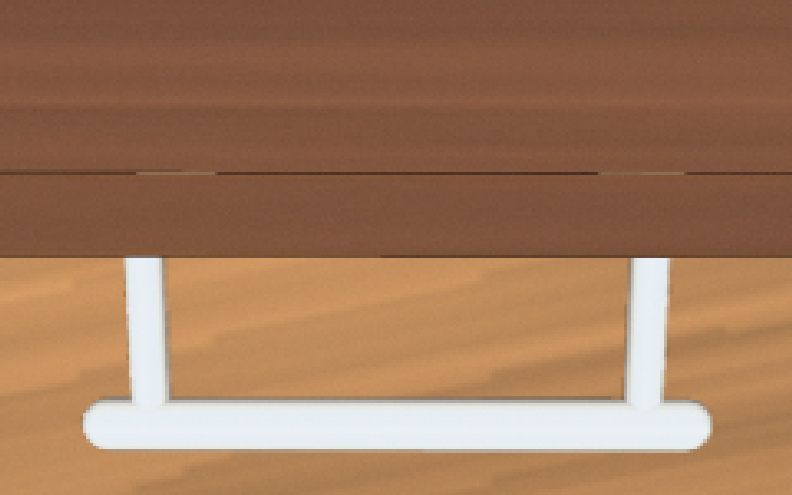

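```bash
python3 -c "
from station import bot
print(bot.sign_off())"
```

```text
the job is handed in; nothing more can be done
None
```

The spectacle case is in the felt cradle and the drawer is shut. I handed the job in at about 24 s of the 69 s allowed.

- **First step:** I gripped the case by its end, drew it about 128 mm out along the desk until it was clear of the stand, and let go. The scene picture showed its far end in front of the stand's front edge.
- **Second step:** I gripped it again across its middle, turned it about 83°, lowered it into the cradle and let go.
- **Check in the cradle:** Its top measured about 74.5 mm above the desk, so its centre was at about 52.5 mm against the target of 52 mm. Across the cradle it was within about 2 mm and along it about 1 mm. It lay straight to within about 1°.
- **Shutting the drawer:** I pushed the handle at about 0.1 m/s, slower near the end, until it stopped hard at about 14 N along the push.
- **Last checks:** The wrist camera showed the panel flush against the unit with a hairline gap of about 1 mm or less. The stapler, vase, mug and pen cup looked unmoved in the last scene and side pictures, though I judged that by eye and did not measure it. The arm was clear of everything.

No check failed. I could not see the case once the drawer was closed, so its final seating there rests on the check before I pushed, a slow push, and the drawer closing all the way without being blocked.

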